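# Charge a leak-test chamber with modules

### The job

Set up the leak test: open the chamber's lid so that it stays up by itself, lay each black module that lies loose on the bench beside the test chamber flat into a nest of its own, shut the lid, and turn the three captive clamp bolts clockwise to their end stops, the middle one first so that the seal is pulled down evenly. Only then charge the chamber: press the pump plunger all the way down to its stop, hold it there for a good two seconds, and let it come back up. Leave the chamber shut, clamped and charged, and leave the other things on the bench where they are.

Things in the scene. Friction and masses are not known exactly. Their poses are not given: they have to be found in the camera images.
- chamber: leak-test chamber, fixed: base plate 182 x 262 x 10 mm (local x -91 to 91, y -158 to 104 mm) with an aluminium tub (outside 104 mm in x, 194 mm in y, centred on the origin, walls 7 mm, rim 34 mm and floor 10 mm above the bench), lid hinged at the rear, three clamp bolts in front, pump and gauge at the right. Origin: on the bench under the tub's middle; x front to rear, y left, z up. Place varies
- nest_1 (a point): left nest: middle of its floor, 10 mm above the bench, axes as the chamber's. Room for one module lying flat, 70 mm along x and 26 mm along y, between white end rails and corner blocks 10 mm high; the blocks reach 12 mm in from each end, the middle 46 mm of both sides is open for fingers down to the tub floor. Nests are 48 mm apart in y; any module fits any nest, either way round
- nest_2 (a point): middle nest, as nest_1
- nest_3 (a point): right nest, as nest_1
- module_a: a module to be tested: flat black moulded box 22 mm along its x, 66 mm along its y, 8 mm high, 18 g; the flanks to be gripped are 7 mm high; origin at the centre of its underside. Two or three modules are present; a missing one reads None
- module_b: another such module, or None
- module_c: another such module, or None
- lid (a joint): lid angle: 0 shut (as it starts, unclamped), 1.57 upright, 1.95 fully open (leaning back). Left to itself it falls shut slowly from below about 0.7 rad and stays put, by hinge friction, above about 1.0 rad; some 3 N at its handle moves it
- lid_hinge (a point): middle of the lid's hinge axis, which runs along the chamber's y; 62 mm behind the chamber's origin and 39 mm above the bench
- lid_handle (a point): grip point of the lid's black bow handle, a bar 10 mm thick (in y) and 64 mm long square to the hinge, standing 26 mm high on the middle of the lid's outer face. The point lies 78 mm from the hinge axis along the lid and 25 mm out from mid lid (5 mm below the bar's outermost side), 12 mm from the bar's end nearer the free edge; pinched along y it can pivot between the fingers as the lid swings
- lid_edge (a point): middle of the lid's free edge, 119 mm from the hinge axis, mid thickness. The lid is a plate 200 mm wide in y and 8 mm thick (aluminium frame, clear windows). Open, the edge points up and the outer face with the handle looks to the rear; shut, the edge is to the front, 57 mm ahead of the chamber's origin, and the lid's upper face is 43 mm above the bench
- bolt_left (a joint): turn of the left clamp bolt: 0 at the loose stop, grows clockwise seen from above, 1.4 at the tight stop; starts at 0 to 0.2, stays where left, takes 0.06 N m. Black wing knob 40 x 13 mm, from 54 to 74 mm above the bench, over a steel dog (44.5 to 50 mm above the bench) reaching 36 mm from the axis along the wing: loose it lies along the tub's front, tight it lies over the lid
- bolt_middle (a joint): turn of the middle clamp bolt, as bolt_left
- bolt_right (a joint): turn of the right clamp bolt, as bolt_left
- bolt_left_grip (a point): on the left bolt's axis, 72 mm above the bench, 2 mm below the top of the wing knob; its x axis lies along the wing's long side and turns with it (grip across it, along its y)
- bolt_middle_grip (a point): the same for the middle bolt; the bolts stand 75 mm apart along the chamber's y, 74 mm ahead of the chamber's origin
- bolt_right_grip (a point): the same for the right bolt
- plunger (a joint): how far the pump plunger is pressed down: 0 up, 0.024 m at its stop. A spring pushes it up with 6 N at the top and 11 N at the stop
- plunger_top (a point): middle of the top of the plunger's round black head (38 mm across), 122.5 mm above the bench when up; it moves down with the plunger. Under it the pump's barrel, 54 mm across at its foot and 82 mm high; 65 mm in front of its axis (chamber's -x) the gauge, 40 mm across, up to 67 mm high
- needle (a joint): angle of the gauge's needle: 0 uncharged, about 3.1 rad after one full stroke of the plunger; a check valve keeps the reading when the plunger rises
- ipa_bottle: bystander: white and blue solvent dispenser, 65 mm across and 97 mm high, standing; origin at the centre of its underside
- tape_roll: bystander: roll of brown tape 92 mm across and 48 mm high, lying flat; origin at the centre of its underside
There are look-alikes about, which are no part of the job. What is shaped like the module_c but blue is not meant.

How it is judged:
On the way, in this order (a step that is already met when the one before it is completed fails the run):
1. every module lies flat in a nest of its own, with the lid still open (((horizontal distance between module_a and nest_1 below 0.006 m and z of module_a in the frame of nest_1 between -0.003 and 0.003 m and angle between the y axis of module_a and the x axis of nest_1, either way round below 0.12 rad) or (horizontal distance between module_a and nest_2 below 0.006 m and z of module_a in the frame of nest_2 between -0.003 and 0.003 m and angle between the y axis of module_a and the x axis of nest_2, either way round below 0.12 rad) or (horizontal distance between module_a and nest_3 below 0.006 m and z of module_a in the frame of nest_3 between -0.003 and 0.003 m and angle between the y axis of module_a and the x axis of nest_3, either way round below 0.12 rad)) and ((horizontal distance between module_b and nest_1 below 0.006 m and z of module_b in the frame of nest_1 between -0.003 and 0.003 m and angle between the y axis of module_b and the x axis of nest_1, either way round below 0.12 rad) or (horizontal distance between module_b and nest_2 below 0.006 m and z of module_b in the frame of nest_2 between -0.003 and 0.003 m and angle between the y axis of module_b and the x axis of nest_2, either way round below 0.12 rad) or (horizontal distance between module_b and nest_3 below 0.006 m and z of module_b in the frame of nest_3 between -0.003 and 0.003 m and angle between the y axis of module_b and the x axis of nest_3, either way round below 0.12 rad)) and ((horizontal distance between module_c and nest_1 below 0.006 m and z of module_c in the frame of nest_1 between -0.003 and 0.003 m and angle between the y axis of module_c and the x axis of nest_1, either way round below 0.12 rad) or (horizontal distance between module_c and nest_2 below 0.006 m and z of module_c in the frame of nest_2 between -0.003 and 0.003 m and angle between the y axis of module_c and the x axis of nest_2, either way round below 0.12 rad) or (horizontal distance between module_c and nest_3 below 0.006 m and z of module_c in the frame of nest_3 between -0.003 and 0.003 m and angle between the y axis of module_c and the x axis of nest_3, either way round below 0.12 rad)) and value of joint lid above 1 rad), for 0.2 s.
2. the lid is shut over the loaded nests (((horizontal distance between module_a and nest_1 below 0.006 m and z of module_a in the frame of nest_1 between -0.003 and 0.003 m and angle between the y axis of module_a and the x axis of nest_1, either way round below 0.12 rad) or (horizontal distance between module_a and nest_2 below 0.006 m and z of module_a in the frame of nest_2 between -0.003 and 0.003 m and angle between the y axis of module_a and the x axis of nest_2, either way round below 0.12 rad) or (horizontal distance between module_a and nest_3 below 0.006 m and z of module_a in the frame of nest_3 between -0.003 and 0.003 m and angle between the y axis of module_a and the x axis of nest_3, either way round below 0.12 rad)) and ((horizontal distance between module_b and nest_1 below 0.006 m and z of module_b in the frame of nest_1 between -0.003 and 0.003 m and angle between the y axis of module_b and the x axis of nest_1, either way round below 0.12 rad) or (horizontal distance between module_b and nest_2 below 0.006 m and z of module_b in the frame of nest_2 between -0.003 and 0.003 m and angle between the y axis of module_b and the x axis of nest_2, either way round below 0.12 rad) or (horizontal distance between module_b and nest_3 below 0.006 m and z of module_b in the frame of nest_3 between -0.003 and 0.003 m and angle between the y axis of module_b and the x axis of nest_3, either way round below 0.12 rad)) and ((horizontal distance between module_c and nest_1 below 0.006 m and z of module_c in the frame of nest_1 between -0.003 and 0.003 m and angle between the y axis of module_c and the x axis of nest_1, either way round below 0.12 rad) or (horizontal distance between module_c and nest_2 below 0.006 m and z of module_c in the frame of nest_2 between -0.003 and 0.003 m and angle between the y axis of module_c and the x axis of nest_2, either way round below 0.12 rad) or (horizontal distance between module_c and nest_3 below 0.006 m and z of module_c in the frame of nest_3 between -0.003 and 0.003 m and angle between the y axis of module_c and the x axis of nest_3, either way round below 0.12 rad)) and value of joint lid below 0.06 rad), for 0.2 s.
3. the middle bolt is tight while both outer ones are still loose (value of joint lid below 0.06 rad and value of joint bolt_middle above 1.3 rad and value of joint each of bolt_left, bolt_right below 0.6 rad), for 0.2 s.
4. all three bolts are tight on the shut lid (value of joint lid below 0.06 rad and value of joint each of bolt_left, bolt_middle, bolt_right above 1.3 rad), for 0.2 s.
5. the plunger is held down at its stop for one and a half seconds (value of joint plunger above 0.0225 m), for 1.5 s.
At the end, for the whole second after the job is handed in: Every present module lies flat in a nest of its own (within 6 mm and 0.12 rad), the lid is shut (under 0.06 rad), all three bolts are at their tight stops (over 1.3 of 1.4 rad), the plunger has come back up (under 3 mm) and the gauge reads charged (needle over 2.8 rad) (all of step 4 and ((horizontal distance between module_a and nest_1 below 0.006 m and z of module_a in the frame of nest_1 between -0.003 and 0.003 m and angle between the y axis of module_a and the x axis of nest_1, either way round below 0.12 rad) or (horizontal distance between module_a and nest_2 below 0.006 m and z of module_a in the frame of nest_2 between -0.003 and 0.003 m and angle between the y axis of module_a and the x axis of nest_2, either way round below 0.12 rad) or (horizontal distance between module_a and nest_3 below 0.006 m and z of module_a in the frame of nest_3 between -0.003 and 0.003 m and angle between the y axis of module_a and the x axis of nest_3, either way round below 0.12 rad)) and ((horizontal distance between module_b and nest_1 below 0.006 m and z of module_b in the frame of nest_1 between -0.003 and 0.003 m and angle between the y axis of module_b and the x axis of nest_1, either way round below 0.12 rad) or (horizontal distance between module_b and nest_2 below 0.006 m and z of module_b in the frame of nest_2 between -0.003 and 0.003 m and angle between the y axis of module_b and the x axis of nest_2, either way round below 0.12 rad) or (horizontal distance between module_b and nest_3 below 0.006 m and z of module_b in the frame of nest_3 between -0.003 and 0.003 m and angle between the y axis of module_b and the x axis of nest_3, either way round below 0.12 rad)) and ((horizontal distance between module_c and nest_1 below 0.006 m and z of module_c in the frame of nest_1 between -0.003 and 0.003 m and angle between the y axis of module_c and the x axis of nest_1, either way round below 0.12 rad) or (horizontal distance between module_c and nest_2 below 0.006 m and z of module_c in the frame of nest_2 between -0.003 and 0.003 m and angle between the y axis of module_c and the x axis of nest_2, either way round below 0.12 rad) or (horizontal distance between module_c and nest_3 below 0.006 m and z of module_c in the frame of nest_3 between -0.003 and 0.003 m and angle between the y axis of module_c and the x axis of nest_3, either way round below 0.12 rad)) and value of joint plunger below 0.003 m and value of joint needle above 2.8 rad); the robot touches nothing.
It fails at once if the plunger is pressed more than 8 mm before all three bolts are tight (value of joint plunger above 0.008 m and value of joint any of bolt_left, bolt_middle, bolt_right below 1.25 rad).
It fails at once if the solvent dispenser or the tape roll is pushed more than 4 cm away or the dispenser is tipped over (distance of any of ipa_bottle, tape_roll from where it was at the start of the episode above 0.04 m or angle between ipa_bottle's own z axis and vertical above 0.5 rad).
Of module_a, module_b, module_c only 2 to 3 are there at a start; the rules pass over those that are not, and their reading is None.
At some moment in a run one of module_a, module_b, module_c may be knocked a few centimetres aside while the robot is not near it.
Once in a run the grip may slacken for a moment while it holds something.
It also fails if it takes over 176 s, if anything falls off the work surface, if the arm or the gripper's body presses on something with over 40 N, if the wrist force passes 120 N, or if a joint passes its speed limit or range.

### The arm

A 6-joint arm with a two-finger parallel gripper is mounted at the origin on a cart in front of the work surface, level with it; the furniture and walls round the work are solid. World frame = base frame: x ahead of the robot, y to its left, z up, the work surface at z = 0. Lengths are in m, angles in rad, forces in N, time in s.
With the tool pointing down it reaches from about 0.275 to 0.875 m from the base axis. Payload 12.5 kg.
Tool frame: the origin (TCP) lies midway between the tips of the shut fingers; the grasp point (between the pads) lies 19 mm behind it (bot.hold_point_z is the distance from the TCP to the grasp point, in m); x points along the fingers, y is the direction in which the jaws open and shut, and the axes are right-handed (so a half turn about x gives the same grasp; the last joint's range is limited). The gripper opens to 85 mm and grips with 20 to 120 N. Pads are 22 mm wide; open, the fingers measure 114 mm over their backs; the gripper's body (76 mm by 85 mm) begins 54 mm behind the grasp point. The pads swing forward as they close: fully open they stand 13 mm farther back than shut.
Start: joints at [1.142, 0.351, 1.652, -0, 1.139, -0.085], TCP at [0.185, 0.518, 0.194] pointing down, gripper open.
Joint ranges: [-2.75, 2.75], [-0.79, 2.1], [0.01, 2.65], [-1.57, 4.71], [0.07, 3.14], [-2.87, 2.87]. Speed limits (rad/s): [2.22, 2.22, 2.79, 3.14, 3.14, 3.14].

### API

Orientations are given as a rotation vector (axis times angle).
In Python, from station import bot, eyes, finish_job gives the robot as it stands. The module is installed in compiled form; this text tells all that it offers.
- The arm moves only by the tool move_arm, never from a script. Its argument "moves" is a list of rows, each a list of 5 numbers: the shift along the tool's x, y, z in m, then the turn about the tool's x in rad, then the finger opening in m, from 0 to 0.0854. A call has 1 to 5 rows; each row is the pose to reach, as a shift and turn from the pose commanded when the call began, along the tool's axes at that moment; what a row does not reach only later rows make up. A row lasts 1/12 s, in which the tool goes at most 41.7 mm and 7.16 degrees, less where a joint would pass 70% of its speed; a pose out of reach is approached as far as the arm can. A call with a gripper value outside its range is refused whole. The fingers move at their own pace and stop on an object; "newtons" is the grip in N (left out, the last holds). Time passes only in rows, so rows that repeat a pose let the fingers close. It gives the time, the measured TCP pose, the force and the opening at its end, in the units of the state.
- bot.state(): the state, without advancing time (a new reading comes with each control period).
- eyes.camera(name): name is "scene" or "top" or "wrist"; returns a dict with "image" (480x640x3 uint8, red, green, blue), "range_z" (480x640 float32, m along the optical axis (not along the pixel's ray), 0 where there is no reading), "mtx" (3x3 intrinsics, pixels), "dist_coeffs" ([k1, k2, p1, p2, k3] as OpenCV has them; the pictures are not rectified), "R" (3x3) and "t" (3): a world point X has camera coordinates R X + t. Camera axes: x right, y down, z forward; pixel columns grow to the right and rows downward; lengths in m; the calibration is good to about 2 mm. A picture is of the moment at which its call begins.
- finish_job(): hands the job in, once; it reports no verdict.
The state is a dict: "time_s": time; "joint_positions": joint angles; "qd": joint speeds; "joint_efforts": joint torques, N m; "tcp_pos": TCP position; "tool_rot": TCP orientation; "force": force on the tool from outside, world axes, zero at the start; "ft_torque": the same for the moment, N m; "grip_width": finger opening in m.
Only numpy, scipy, OpenCV 4.12 (cv2) and the standard library are available. Lean on these libraries where they do the work, as an engineer would, in place of code of your own. Each camera call takes 0.05 s, during which the arm holds its last target. There are 200 camera calls.

## Working session

There is one attempt and no reset: what is moved stays moved. The work goes in short steps, Python scripts to look and compute and a tool call to move; the robot and the scene stay as the last step left them, time stands still between calls to the robot, and variables do not carry over. Pictures are saved under pics/ and viewed, about 12 in all and at most 16, crops included, and the job is handed in when it is done.

Besides the shell and the picture viewer there is one more tool, called in YAML: its name, and indented under it one key for each argument. move_arm: Moves the arm, as the interface text tells. Its arguments: {"type":"object","properties":{"moves":{"type":"array","items":{"type":"array","items":{"type":"number"}}},"newtons":{"type":"number"}},"required":["moves"]}

```bash
mkdir -p pics
cat > h.py <<'E'
from station import bot, eyes, finish_job
import numpy as np, cv2
from scipy.spatial.transform import Rotation as R
def shot(n,f=None):
    c=eyes.camera(n)
    if f: cv2.imwrite('pics/'+f,c['image'][:,:,::-1])
    np.savez('last_%s.npz'%n,**c)
    return c
def load(n): return dict(np.load('last_%s.npz'%n))
def pix(c,u,v,z=None):
    "world point of pixel: by depth, or on plane z"
    p=cv2.undistortPoints(np.array([[[u,v]]],float),c['mtx'],c['dist_coeffs'])[0,0]
    d=np.array([p[0],p[1],1.]); Rm=c['R']; t=c['t']
    if z is None:
        r=c['range_z'][int(round(v)),int(round(u))]
    else:
        o=-Rm.T@t; w=Rm.T@d; r=(z-o[2])/w[2]
    return Rm.T@(d*r-t)
def proj(c,X):
    return cv2.projectPoints(np.array(X,float).reshape(-1,1,3),cv2.Rodrigues(c['R'])[0],c['t'],c['mtx'],c['dist_coeffs'])[0][:,0]
def cloud(c):
    h,w=c['range_z'].shape
    uv=np.stack(np.meshgrid(np.arange(w),np.arange(h)),-1).reshape(-1,1,2).astype(float)
    p=cv2.undistortPoints(uv,c['mtx'],c['dist_coeffs'])[:,0]
    r=c['range_z'].reshape(-1,1)
    P=np.hstack([p,np.ones_like(r)])*r
    return ((P-c['t'])@c['R']).reshape(h,w,3)
def rel(target,yaw=None):
    "shift in tool axes to bring TCP to target; tool axes"
    s=bot.state(); Q=R.from_rotvec(s['tool_rot']).as_matrix()
    return Q.T@(np.array(target)-s['tcp_pos']), Q
E
python3 - <<'E'
from h import *
s=bot.state();print(s['tcp_pos'],R.from_rotvec(s['tool_rot']).as_matrix().round(3),s['time_s'])
a=shot('scene','s0.png');b=shot('top','t0.png')
for c in(a,b):print((-c['R'].T@c['t']).round(3),c['R'].round(2).tolist())
E
```

```text
[0.18522244 0.51747793 0.19352393] [[-0.     0.337  0.941]
 [-0.001  0.941 -0.337]
 [-1.    -0.001 -0.   ]] 0.0
[-0.07  -0.596  0.933] [[0.58, -0.81, 0.0], [-0.64, -0.46, -0.61], [0.5, 0.36, -0.79]]
[ 0.366 -0.203  1.105] [[-0.02, -1.0, 0.03], [-0.99, 0.01, -0.11], [0.11, -0.04, -0.99]]
```

View pics/t0.png

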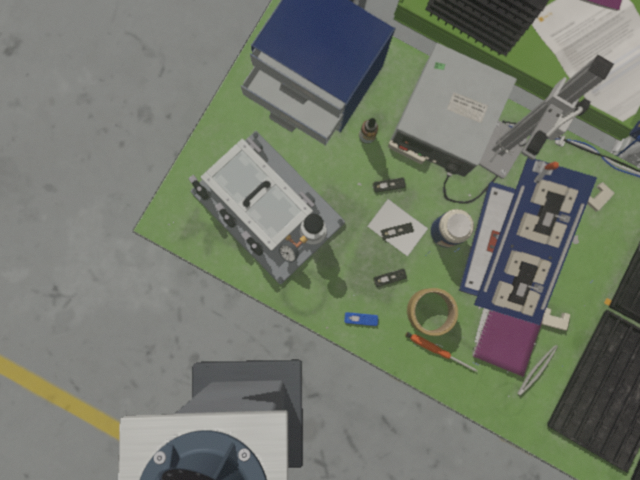

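View pics/s0.png

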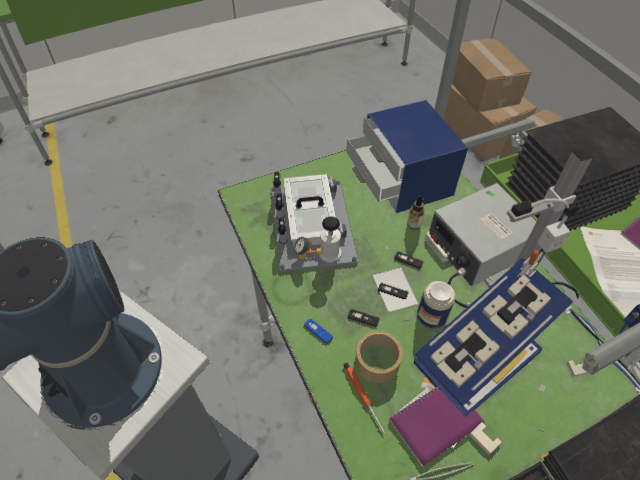

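Top view: the chamber is at about (257,190). Three loose black modules lie at (389,185), (397,231, on paper) and (390,279). The blue look-alike at (361,319) is not meant. I'll enlarge to confirm.

Run:
```python
from h import *
c=load('top');im=c['image'][:,:,::-1]
a=cv2.resize(im[130:290,185:345],None,fx=3.75,fy=3.75,interpolation=cv2.INTER_CUBIC)
b=cv2.resize(im[170:340,340:430],None,fx=3.5,fy=3.5,interpolation=cv2.INTER_CUBIC)
o=np.zeros((600,920,3),np.uint8);o[:600,:600]=a;o[:595,600:915]=b
cv2.imwrite('pics/crop0.png',cv2.resize(o,(800,522)))
P=cloud(c)
print('bench z',[P[v,u].round(3).tolist() for v,u in((260,360),(150,200),(330,400))])
# modules: dark pixels
hsv=cv2.cvtColor(im,cv2.COLOR_BGR2HSV)
for (u,v) in((389,185),(397,231),(390,279),(361,319)):
    m=np.zeros(im.shape[:2],np.uint8);w=im[v-22:v+22,u-25:u+25]
    dark=(w.max(2)<60) if u!=361 else (w[:,:,0].astype(int)-w[:,:,1]>40)
    n,l,st,ce=cv2.connectedComponentsWithStats(dark.astype(np.uint8))
    k=1+st[1:,4].argmax();ys,xs=np.where(l==k)
    r=cv2.minAreaRect(np.stack([xs+u-25,ys+v-22],1).astype(np.float32))
    bx=cv2.boxPoints(r);W=np.array([pix(c,*q,z=.008) for q in bx])
    e=W[1]-W[0],W[2]-W[1];e=max(e,key=np.linalg.norm)
    print((u,v),W.mean(0).round(4),[np.linalg.norm(W[i+1]-W[i]).round(4) for i in(0,1)],'yaw',np.degrees(np.arctan2(e[1],e[0])).round(1))
# lid plane cloud
Q=P.reshape(-1,3);
sel=(Q[:,2]>.035)&(Q[:,2]<.047)&(np.abs(Q[:,0]-pix(c,257,190,.04)[0])<.15)&(np.abs(Q[:,1]-pix(c,257,190,.04)[1])<.15)
r=cv2.minAreaRect(Q[sel][:,:2].astype(np.float32));print('lid rect',r,Q[sel][:,2].mean())
print('plunger',pix(c,313,225,.1225),P[225,313])
```

```text
bench z [[0.445, -0.311, -0.003], [0.674, 0.01, 0.0], [0.304, -0.386, 0.002]]Traceback (most recent call last):
  File "<stdin>", line 15, in <module>
ValueError: attempt to get argmax of an empty sequence
```

View pics/crop0.png

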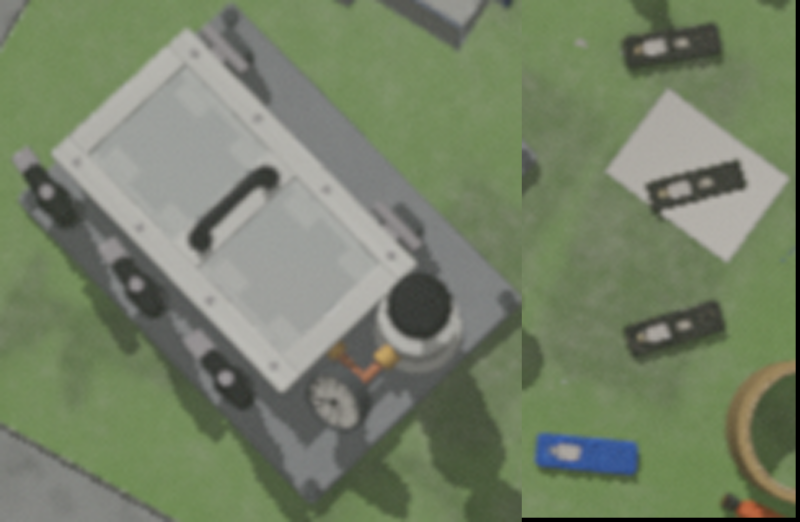

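The crop confirms three black modules and one blue decoy. Now the chamber pose from the lid corners, bolts and plunger, plus the module poses.

Run:
```python
from h import *
c=load('top')
f=lambda x,y:(x/3.261+185,y/3.261+130)
W=lambda q,z:pix(c,*f(*q),z=z)
L=[W(q,.043) for q in((186,30),(54,152),(283,389),(413,263))]
print('lid sides',[np.linalg.norm(L[i]-L[i-1]).round(4) for i in range(4)])
B=[W(q,.074) for q in((45,191),(136,285),(226,378))]
print('bolts',np.round(B,4).tolist(),np.linalg.norm(B[0]-B[2]))
pl=W((420,303),.1225)
# model points: chamber local: lid x from 62 to -57 -> corners, y +-100
src=np.array([[.062,.1],[-.057,.1],[-.057,-.1],[.062,-.1],[-.074,.075],[-.074,0],[-.074,-.075]])
dst=np.array(L+B)[:,:2]
sc=src.mean(0);dc=dst.mean(0);H=(src-sc).T@(dst-dc)
th=np.arctan2(H[0,1]-H[1,0],H[0,0]+H[1,1]);Rm=np.array([[np.cos(th),-np.sin(th)],[np.sin(th),np.cos(th)]])
t=dc-Rm@sc;print('chamber',t,np.degrees(th),'res mm',((dst-(src@Rm.T+t))*1e3).round(1).tolist())
print('plunger',pl.round(4),'local',(Rm.T@(pl[:2]-t)).round(4))
print('handle',[W(q,.065).round(4).tolist() for q in((201,241),(265,178))],'pred',(Rm@[-.016,0]+t).round(4))
g=lambda x,y:((x-521.7)/3.043+340,y/3.043+170)
for q in((672,47),(697,185),(676,329),(587,453)):print('mod',pix(c,*g(*q),z=.008).round(4))
for a,b in(((625,55),(719,42)),((650,194),(743,176)),((629,343),(722,316))):
  p,q=[pix(c,*g(*k),z=.008) for k in(a,b)];d=q-p;print(np.linalg.norm(d).round(4),np.degrees(np.arctan2(d[1],d[0])).round(1))
```

```text
lid sides [np.float64(0.1964), np.float64(0.1077), np.float64(0.197), np.float64(0.1076)]
bolts [[0.579, -0.0028, 0.074], [0.5236, -0.0548, 0.074], [0.4691, -0.106, 0.074]] 0.1507947353724924
chamber [ 0.57325321 -0.10733527] -46.835476697276846 res mm [[-5.8, 3.9], [1.7, -4.6], [3.8, -2.4], [-3.4, 6.5], [1.6, -0.7], [0.9, -1.4], [1.1, -1.3]]
plunger [ 0.5041 -0.2171  0.1225] local [ 0.0327 -0.1255]
handle [[0.5503, -0.0911, 0.065], [0.5872, -0.1285, 0.065]] pred [ 0.5623 -0.0957]
mod [ 0.5946 -0.3732  0.008 ]
mod [ 0.5018 -0.3869  0.008 ]
mod [ 0.407 -0.37   0.008]
mod [ 0.3279 -0.3095  0.008 ]
0.0636 -82.8
0.0631 -79.9
0.0638 -74.9
```

move_arm:
  moves:
    - [0,-0.023,0.028,0,0.05]
    - [0,-0.046,0.056,0,0.05]
    - [0,-0.069,0.084,0,0.05]
    - [0,-0.092,0.112,0,0.05]
    - [0,-0.115,0.14,0,0.05]

```text
time_s: 0.52
tcp_pos: [0.2787, 0.3607, 0.1939]
tool_rot: [0.269, 1.554, -0.27]
force: [0.3, -0.2, 0.0]
grip_width: 0.0498
```

move_arm:
  moves:
    - [0,-0.023,0.028,0,0.05]
    - [0,-0.046,0.056,0,0.05]
    - [0,-0.069,0.084,0,0.05]
    - [0,-0.092,0.112,0,0.05]
    - [0,-0.115,0.14,0,0.05]

```text
time_s: 0.93
tcp_pos: [0.3719, 0.2052, 0.1941]
tool_rot: [0.27, 1.554, -0.27]
force: [1.0, 0.5, -0.6]
grip_width: 0.0501
```

move_arm:
  moves:
    - [0,-0.023,0.028,0,0.05]
    - [0,-0.046,0.056,0,0.05]
    - [0,-0.069,0.084,0,0.05]
    - [0,-0.092,0.112,0,0.05]
    - [0,-0.115,0.14,0,0.05]

```text
time_s: 1.35
tcp_pos: [0.4649, 0.0496, 0.194]
tool_rot: [0.27, 1.554, -0.27]
force: [-0.2, 0.2, 0.3]
grip_width: 0.0498
```

move_arm:
  moves:
    - [0,-0.023,0.028,0.1,0.04]
    - [0,-0.046,0.056,0.2,0.04]
    - [0,-0.069,0.084,0.3,0.04]
    - [0,-0.092,0.112,0.4,0.04]
    - [0,-0.106,0.141,0.473,0.04]

```text
time_s: 1.77
tcp_pos: [0.5616, -0.0984, 0.1938]
tool_rot: [0.643, 1.474, -0.644]
force: [-0.2, 0.3, 0.8]
grip_width: 0.0401
```

Run:
```python
from h import *
s=bot.state();print(s['tcp_pos'],R.from_rotvec(s['tool_rot']).as_matrix().round(3).tolist(),s['time_s'],s['joint_positions'],s['force'])
c=shot('wrist','w1.png');print((-c['R'].T@c['t']).round(3),c['R'].round(2).tolist())
t=np.array([.5755,-.1097]);th=np.radians(-46.8);Rm=np.array([[np.cos(th),-np.sin(th)],[np.sin(th),np.cos(th)]])
for n,l,z in(('handle',(-.016,0),.069),('bm',(-.074,0),.074),('bl',(-.074,.075),.074),('fl',(-.057,.1),.043),('fr',(-.057,-.1),.043)):
    print(n,proj(c,[*(Rm@l+t),z]).round(0))
```

```text
[ 0.5616172  -0.09842112  0.19377835] [[-0.001, 0.733, 0.68], [-0.0, 0.68, -0.733], [-1.0, -0.001, -0.0]] 1.7667 [-2.54966774e-01  3.88009310e-01  1.59814119e+00 -3.32810687e-04
  1.15622476e+00 -1.00232965e+00] [-0.21619956  0.26595308  0.8452683 ]
[ 0.51  -0.042  0.374] [[0.73, 0.68, -0.0], [0.65, -0.7, 0.3], [0.2, -0.22, -0.95]]
handle [[322. 216.]]
bm [[321. 137.]]
bl [[429. 136.]]
fl [[450. 156.]]
fr [[192. 158.]]
```

View pics/w1.png

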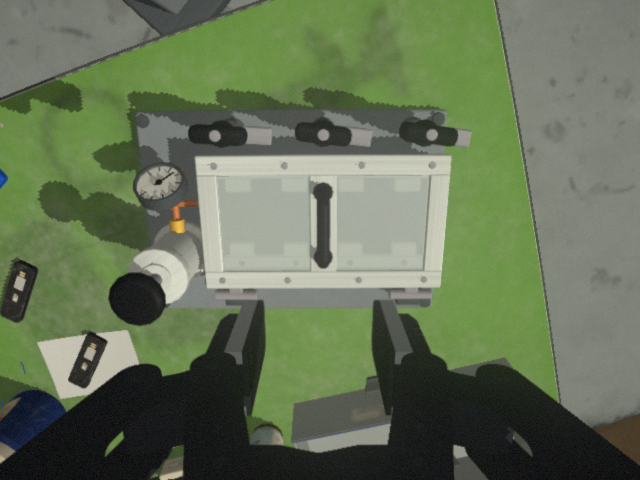

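Run:
```python
from h import *
c=load('wrist');P=cloud(c)
t=np.array([.5764,-.1088]);th=np.radians(-46.9);Rm=np.array([[np.cos(th),-np.sin(th)],[np.sin(th),np.cos(th)]])
loc=lambda p:np.r_[Rm.T@(p[:2]-t),p[2]].round(4)
for n,u,v,z in(('h1',323,184,.066),('h2',323,267,.066),('bm',323,134,.074),('bl',432,134,.074),('br',216,134,.074),('fl',450,156,.043),('fr',196,158,.043),('rl',441,287,.043),('rr',209,287,.043),('pl',138,299,.1225)):
    print(n,loc(pix(c,u,v,z)),loc(P[v,u]))
for v in range(176,280,6):print(v,loc(P[v,323]))
print(proj(c,bot.state()['tcp_pos']))
```

```text
h1 [-0.0395 -0.0002  0.066 ] [-0.0358  0.      0.045 ]
h2 [ 0.0254 -0.0004  0.066 ] [ 0.0268 -0.0004  0.0624]
bm [-0.0758 -0.0001  0.074 ] [-0.0759 -0.0002  0.0765]
bl [-0.0756  0.0753  0.074 ] [-0.0757  0.0748  0.0761]
br [-0.0765 -0.0742  0.074 ] [-0.0766 -0.0739  0.0753]
fl [-0.057   0.0986  0.043 ] [-0.057   0.0987  0.0428]
fr [-0.0567 -0.0985  0.043 ] [-0.0568 -0.0981  0.0444]
rl [0.0534 0.1004 0.043 ] [0.0723 0.1136 0.0005]
rr [ 0.0521 -0.0974  0.043 ] [ 0.0525 -0.0976  0.0422]
pl [ 0.0256 -0.1228  0.1225] [ 0.0253 -0.1225  0.123 ]
176 [-0.0416  0.0001  0.0421]
182 [-0.0371  0.      0.0435]
188 [-0.034  -0.0001  0.0524]
194 [-0.0312 -0.0002  0.0616]
200 [-0.0276 -0.0002  0.066 ]
206 [-0.024  -0.0003  0.0701]
212 [-0.0192 -0.0003  0.069 ]
218 [-0.0144 -0.0003  0.0683]
224 [-0.0105 -0.0003  0.0709]
230 [-0.0055 -0.0003  0.0696]
236 [-0.0004 -0.0003  0.0681]
242 [ 0.0043 -0.0003  0.0683]
248 [ 0.0084 -0.0004  0.0704]
254 [ 0.0135 -0.0004  0.0693]
260 [ 0.0181 -0.0004  0.0702]
266 [ 0.025  -0.0004  0.065 ]
272 [ 0.0388 -0.0002  0.0432]
278 [ 0.0442 -0.0002  0.0433]
[[319.23409831 289.07718099]]
```

move_arm:
  moves:
    - [0.03,0.004,0.001,0,0.04]
    - [0.06,0.004,0.001,0,0.04]
    - [0.09,0.004,0.001,0,0.04]
    - [0.12,0.004,0.001,0,0.04]
    - [0.144,0.004,0.001,0,0.04]

```text
time_s: 2.23
tcp_pos: [0.5641, -0.0936, 0.0477]
tool_rot: [0.638, 1.477, -0.639]
force: [0.1, -0.1, 0.4]
grip_width: 0.0398
```

move_arm:
  moves:
    - [0,0,0,0,0.02]
    - [0,0,0,0,0]
    - [0,0,0,0,0]
    - [0,0,0,0,0]
    - [0,0,0,0,0]
  newtons: 30

```text
time_s: 2.65
tcp_pos: [0.566, -0.0941, 0.0517]
tool_rot: [0.638, 1.472, -0.638]
force: [-0.4, -0.0, 0.4]
grip_width: 0.0001
```

Run:
```python
from h import *
s=bot.state();print(s['tcp_pos'],s['time_s'],s['grip_width'],s['force'])
c=shot('wrist','w2.png')
```

```text
[ 0.56600904 -0.09407758  0.05170375] 2.65 0.00011937012076743788 [-0.3828714  -0.04340802  0.36999302]
```

View pics/w2.png

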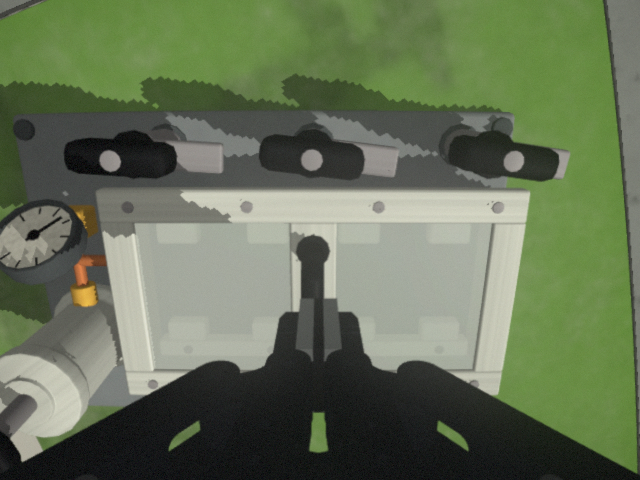

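Run:
```python
from h import *
c=load('wrist');im=c['image'][220:380,240:400,::-1]
im=cv2.convertScaleAbs(im,alpha=2.2,beta=20)
cv2.imwrite('pics/w2c.png',cv2.resize(im,None,fx=3.5,fy=3.5,interpolation=cv2.INTER_CUBIC))
P=cloud(c)
for v in (255,270,285,300,310,320,330,345,355):print(v,[ (P[v,u].round(3)[2]) for u in range(285,355,6)])
```

```text
255 [np.float64(0.042), np.float64(0.044), np.float64(0.045), np.float64(0.058), np.float64(0.06), np.float64(0.059), np.float64(0.059), np.float64(0.046), np.float64(0.044), np.float64(0.042), np.float64(0.041), np.float64(0.042)]
270 [np.float64(0.042), np.float64(0.044), np.float64(0.044), np.float64(0.064), np.float64(0.065), np.float64(0.066), np.float64(0.064), np.float64(0.043), np.float64(0.044), np.float64(0.041), np.float64(0.042), np.float64(0.041)]
285 [np.float64(0.042), np.float64(0.042), np.float64(0.044), np.float64(0.067), np.float64(0.069), np.float64(0.07), np.float64(0.068), np.float64(0.043), np.float64(0.044), np.float64(0.042), np.float64(0.041), np.float64(0.042)]
300 [np.float64(0.041), np.float64(0.042), np.float64(0.043), np.float64(0.095), np.float64(0.093), np.float64(0.095), np.float64(0.094), np.float64(0.094), np.float64(0.095), np.float64(0.041), np.float64(0.041), np.float64(0.04)]
310 [np.float64(0.042), np.float64(0.041), np.float64(0.044), np.float64(0.102), np.float64(0.102), np.float64(0.102), np.float64(0.102), np.float64(0.102), np.float64(0.1
[... 288 characters left out ...]
02)]
330 [np.float64(0.11), np.float64(0.11), np.float64(0.115), np.float64(0.116), np.float64(0.117), np.float64(0.116), np.float64(0.116), np.float64(0.116), np.float64(0.117), np.float64(0.116), np.float64(0.11), np.float64(0.109)]
345 [np.float64(0.119), np.float64(0.118), np.float64(0.125), np.float64(0.125), np.float64(0.125), np.float64(0.126), np.float64(0.124), np.float64(0.125), np.float64(0.125), np.float64(0.125), np.float64(0.119), np.float64(0.118)]
355 [np.float64(0.133), np.float64(0.134), np.float64(0.134), np.float64(0.132), np.float64(0.131), np.float64(0.127), np.float64(0.126), np.float64(0.125), np.float64(0.131), np.float64(0.131), np.float64(0.134), np.float64(0.134)]
```

View pics/w2c.png

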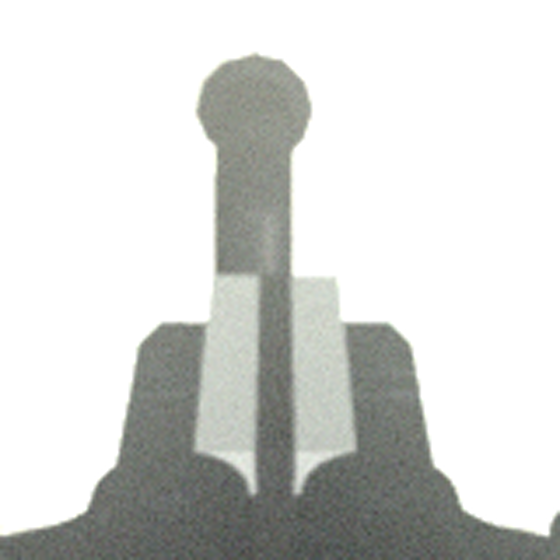

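Run:
```python
from h import *
s=bot.state();Q=R.from_rotvec(s['tool_rot']).as_matrix()
c=load('wrist');P=cloud(c)
cam=-c['R'].T@c['t'];print('cam in tool',(Q.T@(cam-s['tcp_pos'])).round(4),'tcp px',proj(c,s['tcp_pos']), 'joints',s['joint_positions'])
for u,v in((302,300),(302,345),(335,300),(313,300),(318,290),(320,340)):print(u,v,'tool',(Q.T@(P[v,u]-s['tcp_pos'])).round(4))
print('efforts',s['joint_efforts'])
```

```text
cam in tool [-0.1803  0.0002 -0.0764] tcp px [[318.07723471 279.73240544]] joints [-2.45835741e-01  5.72560113e-01  1.70334673e+00 -1.85007850e-05
  8.63473404e-01 -9.99923733e-01]
302 300 tool [-0.0433 -0.0057 -0.0106]
302 345 tool [-0.0727 -0.0046 -0.0104]
335 300 tool [-0.0433  0.006  -0.0105]
313 300 tool [-0.0431 -0.0018 -0.0105]
318 290 tool [-0.0178 -0.     -0.0029]
320 340 tool [-0.07    0.0006 -0.0104]
efforts [ 7.02186517e-04 -5.72710204e+01 -2.35794890e+01 -1.02278059e-04
  4.81997631e-03 -2.71192330e-04]
```

Run:
```python
from h import *
print(bot.hold_point_z)
s=bot.state();c=shot('scene');p=proj(c,[s['tcp_pos'],s['tcp_pos']+[0,0,.043]]);print(p)
u,v=p[0].astype(int);im=c['image'][v-60:v+40,u-60:u+60,::-1]
im=cv2.convertScaleAbs(im,alpha=1.5,beta=20)
cv2.imwrite('pics/s2c.png',cv2.resize(im,None,fx=5,fy=5,interpolation=cv2.INTER_CUBIC))
print('origin',u-60,v-60)
```

```text
0.0187
[[303.37349861 200.90433648]
 [302.92082133 188.42584037]]
origin 243 140
```

View pics/s2c.png

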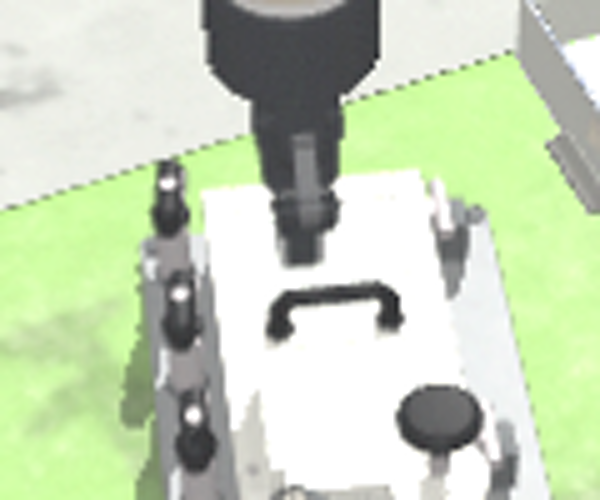

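move_arm:
  moves:
    - [0,0,0,0,0.03]
    - [0,0,0,0,0.03]
    - [0,-0.002,0,0,0.03]
    - [0.01,-0.002,0,0,0.03]
    - [0.02,-0.002,0,0,0.03]

```text
time_s: 3.17
tcp_pos: [0.5638, -0.0954, 0.0296]
tool_rot: [0.638, 1.474, -0.638]
force: [1.0, 0.2, 0.4]
grip_width: 0.0303
```

Run:
```python
from h import *
s=bot.state();print(s['tcp_pos'],s['grip_width'],s['force'])
Q=R.from_rotvec(s['tool_rot']).as_matrix()
c=shot('wrist','w3.png');P=cloud(c)
T=(P-s['tcp_pos'])@Q
for u in(270,280,290,300,340,350,360):
  print(u,[(v,*T[v,u].round(3).tolist(),P[v,u,2].round(3)) for v in range(240,340,12)])
```

```text
[ 0.56380575 -0.09541357  0.02962566] 0.03034770548597852 [1.02248263 0.1980069  0.41360291]
270 [(240, -0.011, -0.02, -0.023, np.float64(0.041)), (252, -0.013, -0.02, -0.018, np.float64(0.042)), (264, -0.012, -0.02, -0.012, np.float64(0.041)), (276, -0.012, -0.021, -0.007, np.float64(0.041)), (288, -0.013, -0.021, -0.002, np.float64(0.042)), (300, -0.043, -0.017, -0.01, np.float64(0.072)), (312, -0.053, -0.016, -0.011, np.float64(0.082)), (324, -0.062, -0.015, -0.012, np.float64(0.092)), (336, -0.064, -0.015, -0.008, np.float64(0.093))]
280 [(240, -0.011, -0.016, -0.023, np.float64(0.04)), (252, -0.012, -0.016, -0.018, np.float64(0.041)), (264, -0.011, -0.016, -0.012, np.float64(0.041)), (276, -0.012, -0.016, -0.007, np.float64(0.041)), (288, -0.012, -0.017, -0.001, np.float64(0.041)), (300, -0.012, -0.017, 0.004, np.float64(0.042)), (312, -0.011, -0.017, 0.01, np.float64(0.041)), (324, -0.012, -0.017, 0.016, np.float64(0.042)), (336, -0.011, -0.017, 0.023, np.float64(0.041))]
290 [(240, -0.012, -0.012, -0.023, np.float64(0.042)), (252, -0.011, -0.012, -0.017, np.float64(0.04)), (26
[... 1415 characters left out ...]
.float64(0.041)), (288, -0.013, 0.014, -0.002, np.float64(0.042)), (300, -0.012, 0.014, 0.004, np.float64(0.041)), (312, -0.012, 0.014, 0.01, np.float64(0.042)), (324, -0.012, 0.014, 0.016, np.float64(0.041)), (336, -0.011, 0.014, 0.022, np.float64(0.041))]
360 [(240, -0.012, 0.017, -0.023, np.float64(0.042)), (252, -0.012, 0.018, -0.018, np.float64(0.042)), (264, -0.011, 0.018, -0.012, np.float64(0.041)), (276, -0.012, 0.018, -0.007, np.float64(0.042)), (288, -0.012, 0.018, -0.001, np.float64(0.041)), (300, -0.041, 0.015, -0.01, np.float64(0.07)), (312, -0.043, 0.015, -0.006, np.float64(0.072)), (324, -0.046, 0.015, -0.003, np.float64(0.076)), (336, -0.047, 0.015, 0.001, np.float64(0.077))]
```

View pics/w3.png

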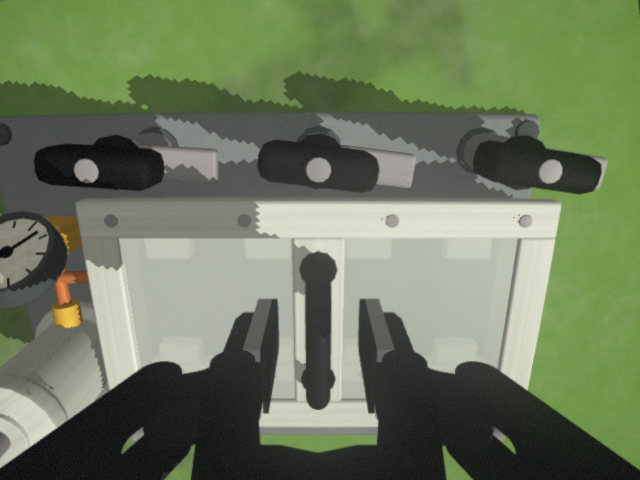

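The reported TCP lies about 41 mm beyond the real fingertips: the pads sit at z≈0.071 and the reported TCP at 0.030, with no contact. I'll use tip z = reported TCP z + 0.041 from here on.

move_arm:
  moves:
    - [0.01,0,0.002,0,0.03]
    - [0.02,0,0.002,0,0.03]
    - [0.021,0,0.002,0,0]
    - [0.021,0,0.002,0,0]
    - [0.021,0,0.002,0,0]
  newtons: 30

```text
time_s: 3.63
tcp_pos: [0.5646, -0.0965, 0.0085]
tool_rot: [0.638, 1.476, -0.638]
force: [1.5, -0.4, -8.7]
grip_width: 0.009
```

move_arm:
  moves:
    - [0,0,0,0,0]
    - [0,0,0,0,0]
    - [0,0,0,0,0]
    - [0,0,0,0,0]

```text
time_s: 3.97
tcp_pos: [0.5647, -0.0966, 0.009]
tool_rot: [0.638, 1.475, -0.638]
force: [0.2, -0.5, -7.8]
grip_width: 0.0093
```

move_arm:
  moves:
    - [-0.008,0,0.003,0,0]
    - [-0.015,0,0.0065,0,0]
    - [-0.022,0,0.011,0,0]
    - [-0.0285,0,0.016,0,0]
    - [-0.0345,0,0.0215,0,0]

```text
time_s: 4.38
tcp_pos: [0.5798, -0.1127, 0.0445]
tool_rot: [0.638, 1.475, -0.638]
force: [-1.0, 1.5, -10.0]
grip_width: 0.009
```

move_arm:
  moves:
    - [-0.0055,0,0.006,0,0]
    - [-0.01,0,0.013,0,0]
    - [-0.014,0,0.02,0,0]
    - [-0.0175,0,0.0275,0,0]
    - [-0.02,0,0.0355,0,0]

```text
time_s: 4.8
tcp_pos: [0.6039, -0.1384, 0.0641]
tool_rot: [0.638, 1.476, -0.638]
force: [-4.7, 4.0, -6.0]
grip_width: 0.0094
```

move_arm:
  moves:
    - [-0.002,0,0.008,0,0]
    - [-0.0025,0,0.016,0,0]
    - [-0.003,0,0.0245,0,0]
    - [-0.002,0,0.0325,0,0]
    - [-0.0005,0,0.0405,0,0]

```text
time_s: 5.22
tcp_pos: [0.632, -0.1683, 0.0651]
tool_rot: [0.638, 1.476, -0.638]
force: [-6.0, 3.5, -1.8]
grip_width: 0.0091
```

move_arm:
  moves:
    - [0.0025,0,0.008,0,0]
    - [0.0055,0,0.0155,0,0]
    - [0.0055,0,0.0155,0,0]

```text
time_s: 5.47
tcp_pos: [0.6436, -0.1806, 0.0596]
tool_rot: [0.638, 1.473, -0.639]
force: [-2.1, -2.7, 2.0]
grip_width: 0.0093
```

Run:
```python
from h import *
s=bot.state();print(s['tcp_pos'],s['grip_width'],s['force'])
c=shot('scene');im=c['image'][100:300,220:460,::-1]
cv2.imwrite('pics/s3.png',cv2.resize(im,None,fx=3,fy=3,interpolation=cv2.INTER_CUBIC))
```

```text
[ 0.64358    -0.18058489  0.05956508] 0.00931677806409041 [-2.11968037 -2.72908995  1.98946047]
```

View pics/s3.png

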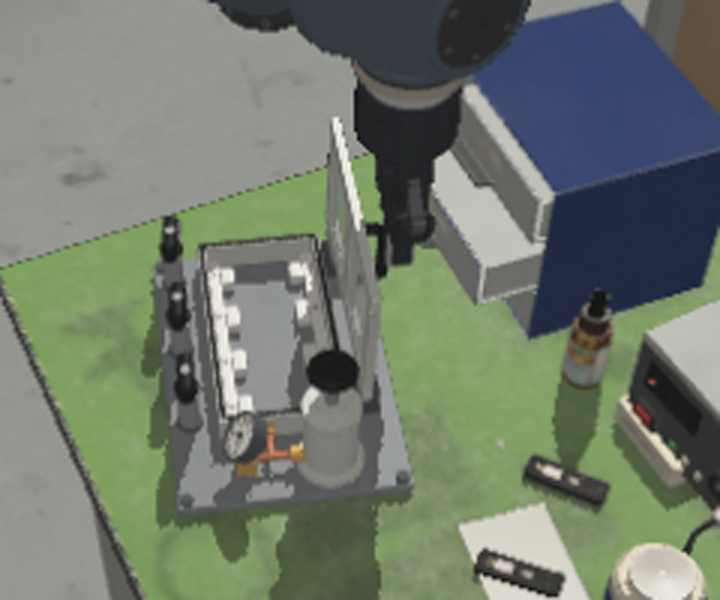

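move_arm:
  moves:
    - [0,0,0,0,0.03]
    - [0,0,0,0,0.03]
    - [0,0,0,0,0.03]
    - [-0.02,0,0.002,0,0.03]
    - [-0.05,0,0.002,0,0.03]

```text
time_s: 5.93
tcp_pos: [0.6424, -0.18, 0.1067]
tool_rot: [0.638, 1.479, -0.639]
force: [-0.5, -0.2, 0.1]
grip_width: 0.0301
```

move_arm:
  moves:
    - [-0.04,0,0.0,0,0.03]
    - [-0.04,-0.035,0.02,0,0.05]
    - [-0.04,-0.07,0.04,0,0.05]
    - [-0.04,-0.105,0.065,0,0.05]
    - [-0.04,-0.14,0.09,0,0.05]

```text
time_s: 6.35
tcp_pos: [0.6035, -0.3408, 0.1495]
tool_rot: [0.637, 1.474, -0.638]
force: [1.1, -0.0, 0.2]
grip_width: 0.05
```

move_arm:
  moves:
    - [0,-0.027,0.018,0.124,0.05]
    - [0,-0.027,0.018,0.248,0.05]
    - [0,-0.027,0.018,0.372,0.05]
    - [0,-0.027,0.018,0.496,0.05]
    - [0,-0.027,0.018,0.62,0.05]

```text
time_s: 6.77
tcp_pos: [0.5965, -0.3711, 0.1489]
tool_rot: [1.115, 1.266, -1.114]
force: [-0.5, -0.2, 0.4]
grip_width: 0.05
```

```bash
cat >> h.py <<'E'
def mods(c,zmax=.02):
    "dark blobs on bench at module height: centre,yaw,size"
    im=c['image'].astype(int);P=cloud(c)
    m=((im.max(2)<75)&(P[:,:,2]>-.01)&(P[:,:,2]<zmax)&(c['range_z']>0)).astype(np.uint8)
    m=cv2.morphologyEx(m,cv2.MORPH_CLOSE,np.ones((9,9),np.uint8))
    n,l,st,ce=cv2.connectedComponentsWithStats(m)
    for k in range(1,n):
        if st[k,4]<150: continue
        cn,_=cv2.findContours((l==k).astype(np.uint8),cv2.RETR_EXTERNAL,cv2.CHAIN_APPROX_NONE)
        W=np.array([pix(c,*q[0],z=.006)[:2] for q in cn[0]])
        (x,y),(w,h),a=cv2.minAreaRect((W*1000).astype(np.float32))
        if w<h: a+=90;w,h=h,w
        if 50<w<85 and 12<h<40: print('px',ce[k].round(0),'xy',round(x/1000,4),round(y/1000,4),'size',round(w,1),round(h,1),'yaw',round((a+90)%180-90,1))
E
python3 - <<'E'
from h import *
s=bot.state();Q=R.from_rotvec(s['tool_rot']).as_matrix();print(s['tcp_pos'],s['grip_width'],s['force'],'yaw y',np.degrees(np.arctan2(Q[1,1],Q[0,1])),s['joint_positions'])
c=shot('wrist','w4.png');mods(c);mods(shot('top'))
E
```

```text
[ 0.59653632 -0.37113782  0.14885431] 0.050036847453571 [-0.54262161 -0.23259089  0.43452294] yaw y 7.313763143327083 [-6.22801607e-01  6.72928789e-01  1.24902827e+00  4.11915424e-05
  1.21891316e+00 -7.50464909e-01]
px [140.  10.] xy 0.4584 -0.2474 size 51.2 18.3 yaw 5.6
px [ 80. 176.] xy 0.4096 -0.3681 size 65.1 24.9 yaw -75.0
px [319. 210.] xy 0.5977 -0.3722 size 65.0 21.5 yaw -82.0
px [198. 211.] xy 0.5033 -0.385 size 64.8 21.6 yaw -75.7
```

View pics/w4.png

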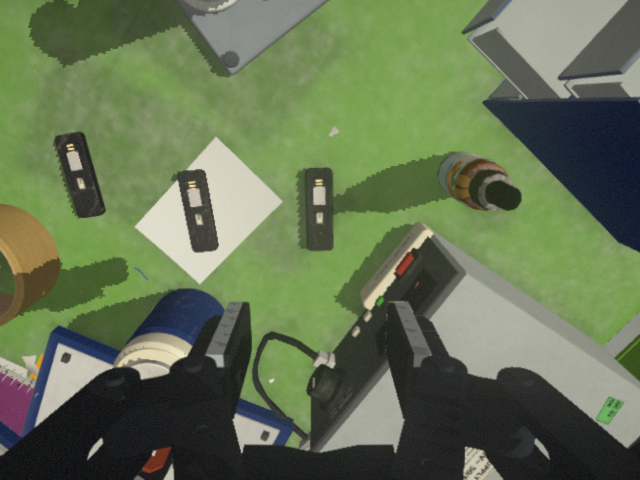

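Run:
```python
from h import *
for n in('top','wrist'):
  P=cloud(load(n)).reshape(-1,3)
  for m in((.5977,-.3722),(.5033,-.385),(.4096,-.3681)):
    a=np.radians(8); d=P[:,:2]-m; x=d@[np.cos(a),np.sin(a)];y=d@[-np.sin(a),np.cos(a)]
    for zz in(.03,.06):
      k=(P[:,2]>zz)&(P[:,2]<.13)&(np.abs(x)<.1)&(np.abs(y)<.1)
      if k.sum(): 
        i=np.argsort(np.maximum(abs(x[k]),abs(y[k])))[:200:40];print(n,m,zz,k.sum(),np.c_[x[k],y[k],P[k,2]][i].round(3).tolist())
```

```text
top (0.5977, -0.3722) 0.03 183 [[-0.084, -0.081, 0.055], [-0.091, -0.078, 0.087], [-0.094, -0.09, 0.098], [-0.097, -0.07, 0.044], [0.026, -0.099, 0.08]]
top (0.5977, -0.3722) 0.06 160 [[-0.083, -0.085, 0.065], [-0.092, -0.074, 0.071], [-0.095, -0.077, 0.093], [-0.098, -0.073, 0.087]]
top (0.5033, -0.385) 0.03 770 [[-0.02, -0.065, 0.052], [-0.018, -0.067, 0.07], [-0.027, -0.068, 0.09], [-0.031, -0.069, 0.042], [0.0, -0.071, 0.058]]
top (0.5033, -0.385) 0.06 640 [[-0.017, -0.065, 0.061], [-0.004, -0.068, 0.067], [-0.014, -0.07, 0.091], [-0.012, -0.072, 0.091], [-0.035, -0.074, 0.074]]
top (0.4096, -0.3681) 0.03 470 [[-0.041, -0.042, 0.03], [-0.049, -0.032, 0.033], [-0.04, -0.056, 0.045], [-0.064, -0.025, 0.046], [-0.039, -0.072, 0.047]]
top (0.4096, -0.3681) 0.06 83 [[0.074, -0.095, 0.061], [0.086, -0.098, 0.067], [0.077, -0.1, 0.091]]
wrist (0.5977, -0.3722) 0.03 12741 [[0.055, -0.052, 0.06], [0.056, -0.054, 0.042], [0.057, -0.054, 0.051], [0.057, -0.052, 0.052], [0.058, -0.053, 0.037]]
wrist (0.5977, -0.3722) 0.06 9085 [[0.055, -0.052, 0.06], [0.058, -0.047, 0.076], [0.059, -0.046, 0.081], [0.06, -0.048, 0.087], [0.061, -0.043, 0.074]]
wrist (0.5033, -0.385) 0.03 4253 [[-0.018, -0.065, 0.035], [-0.013, -0.066, 0.031], [-0.018, -0.066, 0.049], [-0.017, -0.066, 0.044], [-0.019, -0.067, 0.054]]
wrist (0.5033, -0.385) 0.06 3082 [[-0.017, -0.066, 0.067], [-0.012, -0.067, 0.067], [-0.019, -0.067, 0.079], [-0.012, -0.067, 0.06], [-0.011, -0.067, 0.086]]
wrist (0.4096, -0.3681) 0.03 3752 [[-0.041, -0.041, 0.039], [-0.042, -0.04, 0.041], [-0.043, -0.039, 0.033], [-0.039, -0.043, 0.038], [-0.044, -0.04, 0.034]]
wrist (0.4096, -0.3681) 0.06 904 [[0.073, -0.096, 0.067], [0.079, -0.097, 0.067], [0.071, -0.097, 0.079], [0.078, -0.097, 0.06], [0.079, -0.097, 0.086]]
```

move_arm:
  moves:
    - [0.04,0.001,0.001,-0.012,0.04]
    - [0.08,0.001,0.001,-0.012,0.04]
    - [0.12,0.001,0.001,-0.012,0.04]
    - [0.155,0.001,0.001,-0.012,0.04]
    - [0.175,0.001,0.001,-0.012,0.04]

```text
time_s: 7.28
tcp_pos: [0.596, -0.3704, -0.0307]
tool_rot: [1.097, 1.282, -1.098]
force: [-0.2, -0.8, 0.6]
grip_width: 0.0401
```

move_arm:
  moves:
    - [0.004,0,0,0,0.04]
    - [0.007,0,0,0,0.04]
    - [0.009,0,0,0,0.04]
    - [0.009,0,0,0,0.04]

```text
time_s: 7.62
tcp_pos: [0.5985, -0.3724, -0.0337]
tool_rot: [1.1, 1.273, -1.099]
force: [-0.1, 0.3, 0.5]
grip_width: 0.04
```

Run:
```python
from h import *
s=bot.state();Q=R.from_rotvec(s['tool_rot']).as_matrix();print(s['tcp_pos'],s['grip_width'],s['force'])
c=shot('wrist','w5.png');P=cloud(c);T=(P-s['tcp_pos'])@Q
# finger tips: points near tool z -.011, x< -.03
for u in(255,262,268,370,376,382):
  k=[(v,P[v,u,2].round(3),T[v,u].round(3).tolist()) for v in range(285,312,3)];print(u,k)
```

```text
[ 0.59852818 -0.37240657 -0.0336795 ] 0.03999608125966003 [-0.14771475  0.29734247  0.53070956]
255 [(285, np.float64(-0.0), [-0.034, -0.024, -0.012]), (288, np.float64(0.001), [-0.034, -0.024, -0.012]), (291, np.float64(0.0), [-0.034, -0.024, -0.01]), (294, np.float64(-0.0), [-0.034, -0.024, -0.009]), (297, np.float64(0.001), [-0.034, -0.024, -0.008]), (300, np.float64(-0.0), [-0.033, -0.024, -0.006]), (303, np.float64(0.012), [-0.046, -0.022, -0.011]), (306, np.float64(0.015), [-0.048, -0.022, -0.011]), (309, np.float64(0.018), [-0.051, -0.021, -0.011])]
262 [(285, np.float64(-0.0), [-0.033, -0.021, -0.012]), (288, np.float64(-0.0), [-0.034, -0.021, -0.011]), (291, np.float64(0.0), [-0.034, -0.021, -0.01]), (294, np.float64(-0.0), [-0.034, -0.021, -0.009]), (297, np.float64(0.0), [-0.034, -0.021, -0.008]), (300, np.float64(0.0), [-0.034, -0.021, -0.007]), (303, np.float64(0.01), [-0.044, -0.02, -0.01]), (306, np.float64(0.011), [-0.044, -0.02, -0.009]), (309, np.float64(0.011), [-0.044, -0.02, -0.008])]
268 [(285, np.float64(0.001), [-0.035, -0.019, -0.013]), (288, np.float64(-0.00
[... 1045 characters left out ...]
p.float64(0.001), [-0.035, 0.022, -0.008]), (300, np.float64(0.001), [-0.034, 0.022, -0.006]), (303, np.float64(0.013), [-0.046, 0.02, -0.011]), (306, np.float64(0.013), [-0.047, 0.02, -0.01]), (309, np.float64(0.015), [-0.049, 0.02, -0.01])]
382 [(285, np.float64(0.001), [-0.035, 0.024, -0.013]), (288, np.float64(0.001), [-0.035, 0.024, -0.012]), (291, np.float64(0.001), [-0.035, 0.024, -0.01]), (294, np.float64(0.0), [-0.034, 0.024, -0.009]), (297, np.float64(0.002), [-0.036, 0.024, -0.008]), (300, np.float64(0.0), [-0.034, 0.024, -0.006]), (303, np.float64(0.012), [-0.045, 0.022, -0.011]), (306, np.float64(0.014), [-0.048, 0.022, -0.011]), (309, np.float64(0.017), [-0.05, 0.022, -0.011])]
```

View pics/w5.png

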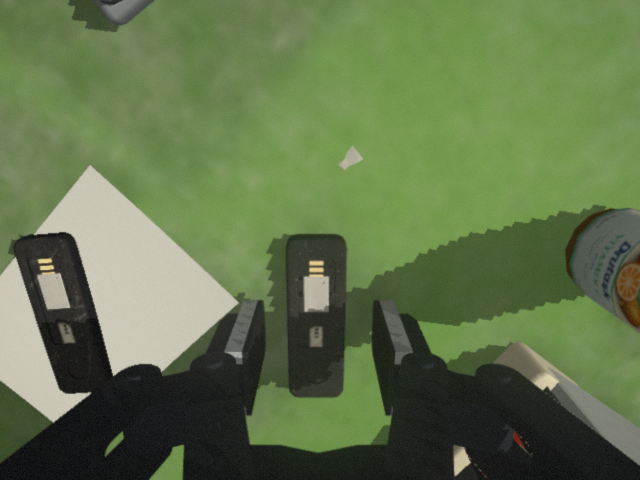

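move_arm:
  moves:
    - [0.003,0,0,0,0.04]
    - [0.006,0,0,0,0.04]
    - [0.006,0,0,0,0.02]
    - [0.006,0,0,0,0]
    - [0.006,0,0,0,0]
  newtons: 50

```text
time_s: 8.08
tcp_pos: [0.6003, -0.3735, -0.0369]
tool_rot: [1.1, 1.267, -1.099]
force: [-1.4, 2.6, 24.8]
grip_width: 0.02
```

move_arm:
  moves:
    - [0,0,0,0,0]
    - [0,0,0,0,0]
    - [0,0,0,0,0]

```text
time_s: 8.33
tcp_pos: [0.6003, -0.3735, -0.0369]
tool_rot: [1.1, 1.267, -1.099]
force: [-1.7, 3.1, 25.1]
grip_width: 0.0196
```

```bash
cat >> h.py <<'E'
T0=np.array([.5761,-.1084]);TH=np.radians(-46.9)
RM=np.array([[np.cos(TH),-np.sin(TH)],[np.sin(TH),np.cos(TH)]])
def info():
    s=bot.state();Q=R.from_rotvec(s['tool_rot']).as_matrix()
    print('t',s['time_s'],'tcp',s['tcp_pos'].round(4) if hasattr(s['tcp_pos'],'round') else s['tcp_pos'],'yawy',np.degrees(np.arctan2(Q[1,1],Q[0,1])).round(2),'grip',round(s['grip_width'],4),'F',np.round(s['force'],1),'loc',(RM.T@(np.array(s['tcp_pos'])[:2]-T0)).round(4))
    return s,Q
def go(x,y,yawy=None):
    "shift dy,dz (tool) and turn to world xy and tool-y yaw deg"
    s,Q=info();d=Q.T@np.r_[np.array([x,y])-np.array(s['tcp_pos'])[:2],0]
    a=np.degrees(np.arctan2(Q[1,1],Q[0,1]))
    print('-> dy %.4f dz %.4f turn %.3f'%(d[1],d[2],0 if yawy is None else np.radians(a-yawy)))
def nest(i): return RM@[0,{1:.048,2:0,3:-.048}[i]]+T0
E
python3 - <<'E'
from h import *
go(*nest(1),43.1)
E
```

```text
t 8.3333 tcp [ 0.6003 -0.3735 -0.0369] yawy 8.39 grip 0.0196 F [-1.7  3.1 25.1] loc [ 0.2101 -0.1635]
-> dy 0.0542 dz -0.2931 turn -0.606
```

move_arm:
  moves:
    - [-0.02,0,0,0,0]
    - [-0.055,0,0,0,0]
    - [-0.095,0,0,0,0]
    - [-0.135,0,0,0,0]
    - [-0.17,0,0,0,0]

```text
time_s: 8.75
tcp_pos: [0.5978, -0.372, 0.1318]
tool_rot: [1.101, 1.273, -1.1]
force: [-0.6, -0.1, -0.7]
grip_width: 0.0197
```

move_arm:
  moves:
    - [-0.01,0.005,-0.027,0,0]
    - [-0.02,0.012,-0.065,0,0]
    - [-0.02,0.019,-0.103,0,0]
    - [-0.02,0.026,-0.141,0,0]
    - [-0.02,0.033,-0.179,0,0]

```text
time_s: 9.17
tcp_pos: [0.6041, -0.1883, 0.1493]
tool_rot: [1.101, 1.274, -1.101]
force: [-0.0, 0.5, 0.1]
grip_width: 0.0196
```

move_arm:
  moves:
    - [0,0.007,-0.038,-0.12,0]
    - [0,0.014,-0.076,-0.24,0]
    - [0,0.018,-0.1,-0.36,0]
    - [0,0.021,-0.114,-0.48,0]
    - [0,0.021,-0.114,-0.606,0]

```text
time_s: 9.58
tcp_pos: [0.6085, -0.071, 0.1491]
tool_rot: [0.634, 1.476, -0.633]
force: [-0.7, 0.1, 0.1]
grip_width: 0.0196
```

Run:
```python
from h import *
go(*nest(1),43.1)
c=shot('wrist','w6.png')
for i in(1,2,3):
  for x in(-.023,.023): print(i,x,proj(c,[*(nest(i)+RM@[x,0]),.01]).round(0))
```

```text
t 9.5833 tcp [ 0.6085 -0.071   0.1491] yawy 43.55 grip 0.0196 F [-0.7  0.1  0.1] loc [-0.0052  0.0493]
-> dy -0.0013 dz 0.0052 turn 0.008
1 -0.023 [[317. 187.]]
1 0.023 [[316. 244.]]
2 -0.023 [[254. 186.]]
2 0.023 [[256. 244.]]
3 -0.023 [[191. 186.]]
3 0.023 [[196. 243.]]
```

View pics/w6.png

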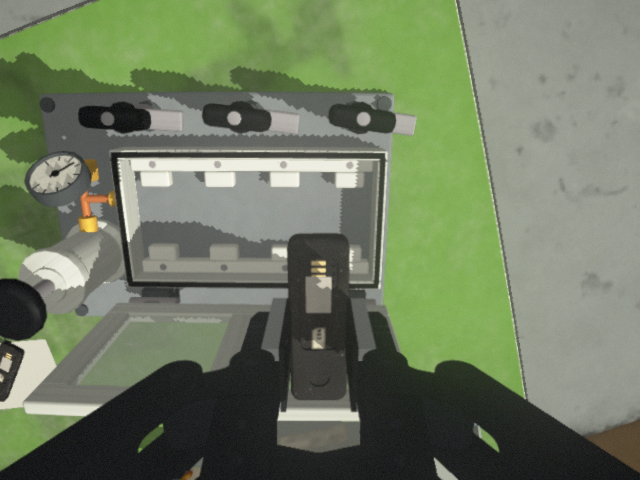

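Run:
```python
from h import *
s,Q=info();c=load('wrist');P=cloud(c);T=(P-s['tcp_pos'])@Q
im=c['image'].max(2)
for u in(300,318,335):
  col=[(v,T[v,u].round(4).tolist()) for v in range(230,410) if abs(T[v,u,0]+.045)<.008];print(u,col[0],col[-1])
for v in(250,262):
  r=[(u,T[v,u].round(4).tolist()) for u in range(270,365) if abs(T[v,u,0]+.045)<.008];print(v,r[0],r[-1])
```

```text
t 9.6333 tcp [ 0.6085 -0.0724  0.149 ] yawy 44.07 grip 0.0194 F [-0.3 -0.2  0.2] loc [-0.0041  0.0483]
300 (234, [-0.0393, -0.005, -0.0351]) (399, [-0.0437, -0.0064, 0.0301])
318 (234, [-0.0387, 0.0012, -0.0348]) (399, [-0.0441, 0.0005, 0.0299])
335 (234, [-0.0395, 0.0071, -0.035]) (399, [-0.0426, 0.0071, 0.0311])
250 (287, [-0.0435, -0.0094, -0.0307]) (349, [-0.0431, 0.0118, -0.0303])
262 (288, [-0.0439, -0.0091, -0.0265]) (349, [-0.0428, 0.0119, -0.0259])
```

move_arm:
  moves:
    - [0.04,-0.001,0.006,0.015,0]
    - [0.08,-0.001,0.006,0.015,0]
    - [0.12,-0.001,0.006,0.015,0]
    - [0.12,-0.001,0.006,0.015,0]
    - [0.12,-0.001,0.006,0.015,0]

```text
time_s: 10.05
tcp_pos: [0.6109, -0.0793, 0.028]
tool_rot: [0.654, 1.473, -0.655]
force: [-0.4, -0.7, 0.3]
grip_width: 0.0197
```

Run:
```python
from h import *
info()
c=shot('wrist','w7.png')
for i in(1,2,3):
  for x in(-.035,.035): print(i,x,proj(c,[*(nest(i)+RM@[x,0]),.02]).round(0))
```

```text
t 10.05 tcp [ 0.6109 -0.0793  0.028 ] yawy 42.04 grip 0.0197 F [-0.4 -0.7  0.3] loc [0.0026 0.0453]
1 -0.035 [[323. 196.]]
1 0.035 [[325. 334.]]
2 -0.035 [[217. 198.]]
2 0.035 [[230. 335.]]
3 -0.035 [[114. 201.]]
3 0.035 [[136. 336.]]
```

View pics/w7.png

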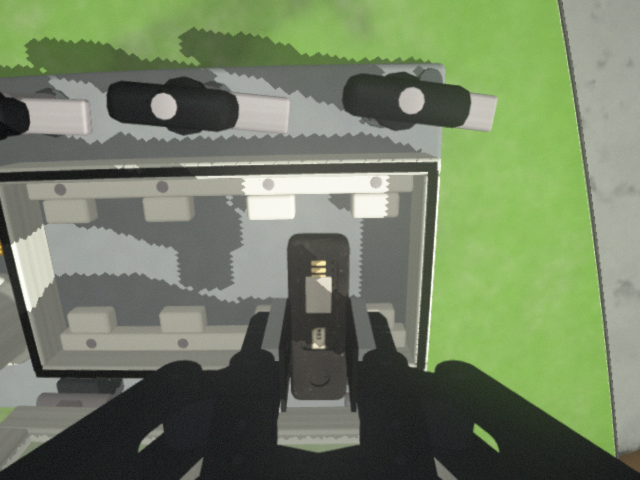

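move_arm:
  moves:
    - [0.01,0.0015,0,-0.018,0]
    - [0.025,0.0015,0,-0.018,0]
    - [0.038,0.0015,0,-0.018,0]
    - [0.038,0.0015,0,-0.018,0]
    - [0.038,0.0015,0,-0.018,0]

```text
time_s: 10.52
tcp_pos: [0.6131, -0.0782, -0.009]
tool_rot: [0.638, 1.475, -0.638]
force: [0.5, 0.1, 1.0]
grip_width: 0.0196
```

Run:
```python
from h import *
for k in range(3):
  s,Q=info();c=shot('wrist')
# block edges: image columns profile at front block & rear
im=cv2.cvtColor(c['image'],cv2.COLOR_RGB2GRAY)
print(proj(c,[*(nest(1)+RM@[-.029,0.013]),.02]),proj(c,[*(nest(1)+RM@[-.029,-.013]),.02]),proj(c,[*(nest(1)+RM@[-.023,-.024]),.02]))
cv2.imwrite('pics/w8.png',cv2.resize(c['image'][120:420,180:480,::-1],None,fx=2,fy=2))
```

```text
t 10.5167 tcp [ 0.6131 -0.0782 -0.009 ] yawy 43.2 grip 0.0196 F [0.5 0.1 1. ] loc [0.0032 0.0476]
t 10.5667 tcp [ 0.6134 -0.0782 -0.0086] yawy 43.2 grip 0.0196 F [ 0.8 -0.1 -0.4] loc [0.0035 0.0478]
t 10.6167 tcp [ 0.6135 -0.0783 -0.0084] yawy 43.2 grip 0.0196 F [ 0.4  0.4 -0.7] loc [0.0036 0.0479]
[[353.42555886 229.34376423]] [[283.57056766 229.35669163]] [[254.80066628 244.66432891]]
```

View pics/w8.png

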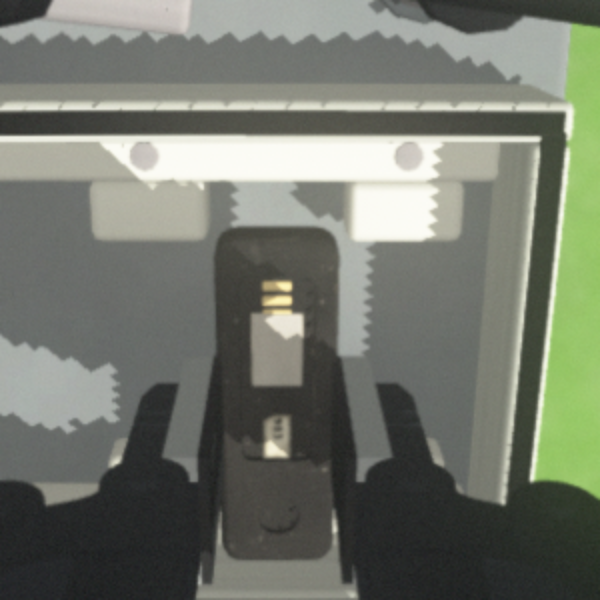

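move_arm:
  moves:
    - [0.004,0,-0.001,0,0]
    - [0.009,0,-0.001,0,0]
    - [0.014,0,-0.001,0,0]
    - [0.017,0,-0.001,0,0]
    - [0.017,0,-0.001,0,0]

```text
time_s: 11.08
tcp_pos: [0.612, -0.0767, -0.0262]
tool_rot: [0.639, 1.476, -0.638]
force: [-1.7, 3.8, 7.2]
grip_width: 0.0192
```

Run:
```python
from h import *
s,Q=info();c=shot('wrist');s,Q=info();P=cloud(c);T=(P-s['tcp_pos'])@Q
L=(P[:,:,:2]-T0)@RM
for u in(305,318,330):
  k=[(v,L[v,u].round(4).tolist(),P[v,u,2].round(4)) for v in range(236,400,20)];print(u,k)
```

```text
t 11.0833 tcp [ 0.612  -0.0767 -0.0262] yawy 43.19 grip 0.0192 F [-1.7  3.8  7.2] loc [0.0014 0.0479]
t 11.1333 tcp [ 0.612  -0.0767 -0.0262] yawy 43.19 grip 0.0198 F [-2.4  4.   6.8] loc [0.0014 0.0478]
305 [(236, [-0.032, 0.0433], np.float64(0.0135)), (256, [-0.0263, 0.0433], np.float64(0.0181)), (276, [-0.0179, 0.0432], np.float64(0.0154)), (296, [-0.0108, 0.0431], np.float64(0.0168)), (316, [-0.0033, 0.0431], np.float64(0.0176)), (336, [0.0042, 0.043], np.float64(0.0186)), (356, [0.0122, 0.043], np.float64(0.0192)), (376, [0.0199, 0.0429], np.float64(0.0206)), (396, [0.0282, 0.0429], np.float64(0.0214))]
318 [(236, [-0.0319, 0.0478], np.float64(0.0133)), (256, [-0.0262, 0.0478], np.float64(0.0179)), (276, [-0.0187, 0.0478], np.float64(0.0174)), (296, [-0.0109, 0.0477], np.float64(0.0171)), (316, [-0.0031, 0.0477], np.float64(0.0172)), (336, [0.0049, 0.0477], np.float64(0.0174)), (356, [0.0121, 0.0477], np.float64(0.0194)), (376, [0.0211, 0.0477], np.float64(0.0189)), (396, [0.0289, 0.0477], np.float64(0.0204))]
330 [(236, [-0.0316, 0.0519], np.float64(0.0123)), (256, [-0.0261, 0.0518], np.float64(0.0175)), (276, [-0.0183, 0.0519], np.float64(0.0165)), (296, [-0.0114, 0.052], np.float64(0.0182)), (316, [-0.0035, 0.052], np.float64(0.018)), (336, [0.0042, 0.0521], np.float64(0.0187)), (356, [0.0117, 0.0521], np.float64(0.02)), (376, [0.0196, 0.0522], np.float64(0.0209)), (396, [0.0283, 0.0522], np.float64(0.0212))]
```

move_arm:
  moves:
    - [0,0,0,0,0.028]
    - [0,0,0,0,0.034]
    - [0,0,0,0,0.034]
    - [-0.02,0,0,0,0.034]
    - [-0.05,0,0,0,0.034]

```text
time_s: 11.55
tcp_pos: [0.6102, -0.0771, 0.0214]
tool_rot: [0.638, 1.48, -0.64]
force: [1.2, 0.5, 0.9]
grip_width: 0.034
```

move_arm:
  moves:
    - [-0.03,0,0,0,0.034]
    - [-0.07,0,0,0,0.034]
    - [-0.11,0,0,0,0.034]
    - [-0.125,0,0,0,0.05]
    - [-0.125,0,0,0,0.05]

```text
time_s: 11.97
tcp_pos: [0.6143, -0.0779, 0.1531]
tool_rot: [0.639, 1.468, -0.636]
force: [0.3, -0.1, 0.7]
grip_width: 0.05
```

```bash
cat >> h.py <<'E'
def nestcheck(c):
    "dark module pixels in each nest: centre, size, heights in chamber frame"
    P=cloud(c);L=(P[:,:,:2]-T0)@RM;im=c['image'].max(2)
    for i,y in((1,.048),(2,0),(3,-.048)):
        k=(abs(L[:,:,0])<.042)&(abs(L[:,:,1]-y)<.02)&(P[:,:,2]>.013)&(P[:,:,2]<.03)&(im<75)
        if k.sum()<300: print('nest',i,'empty',k.sum());continue
        q=np.c_[L[k],P[k][:,2]]
        A=np.c_[q[:,:2]-[0,y],np.ones(len(q))];p=np.linalg.lstsq(A,q[:,2],rcond=None)[0]
        print('nest',i,k.sum(),'rect',cv2.minAreaRect((q[:,:2]*1000).astype(np.float32)),'z plane',p.round(4))
E
python3 - <<'E'
from h import *
info();nestcheck(shot('wrist'));mods(shot('top'))
go(.5033,-.385,14.3)
E
```

```text
t 11.9667 tcp [ 0.6143 -0.0779  0.1531] yawy 43.2 grip 0.05 F [ 0.3 -0.1  0.7] loc [0.0038 0.0487]
nest 1 1470 rect ((0.41779327392578125, 47.62834930419922), (20.402036666870117, 65.12367248535156), 89.6954574584961) z plane [ 0.0066 -0.0122  0.017 ]
nest 2 empty 0
nest 3 empty 0
px [244. 179.] xy 0.6125 -0.0752 size 62.9 21.0 yaw -47.3
t 12.0667 tcp [ 0.6121 -0.0774  0.1484] yawy 43.2 grip 0.0499 F [ 0.3  1.4 -0. ] loc [0.002  0.0474]
-> dy -0.2898 dz 0.1498 turn 0.504
```

move_arm:
  moves:
    - [0,-0.02,0.01,0,0.05]
    - [0,-0.055,0.028,0,0.05]
    - [0,-0.091,0.047,0,0.05]
    - [0,-0.127,0.066,0,0.05]
    - [0,-0.163,0.084,0,0.05]

```text
time_s: 12.48
tcp_pos: [0.5492, -0.2514, 0.1465]
tool_rot: [0.638, 1.478, -0.638]
force: [-0.3, -1.2, 0.0]
grip_width: 0.0497
```

move_arm:
  moves:
    - [0,-0.035,0.018,0.1,0.045]
    - [0,-0.07,0.036,0.2,0.045]
    - [0,-0.1,0.052,0.3,0.045]
    - [0,-0.12,0.062,0.4,0.045]
    - [0,-0.127,0.066,0.504,0.045]

```text
time_s: 12.9
tcp_pos: [0.5012, -0.3879, 0.1462]
tool_rot: [1.029, 1.317, -1.03]
force: [-0.4, 0.9, 0.4]
grip_width: 0.045
```

Run:
```python
from h import *
c=shot('wrist');mods(c);c=shot('wrist');mods(c);go(.5033,-.385,14.3)
```

```text
px [206. 157.] xy 0.409 -0.3684 size 64.7 22.8 yaw -74.8
px [319. 207.] xy 0.502 -0.3853 size 64.2 18.3 yaw -75.9
px [176. 325.] xy 0.4073 -0.5141 size 54.4 12.3 yaw -22.1
px [205. 158.] xy 0.4089 -0.3683 size 65.0 22.9 yaw -74.8
px [317. 200.] xy 0.5022 -0.3852 size 64.2 18.3 yaw -76.3
px [177. 326.] xy 0.4067 -0.5142 size 54.3 14.5 yaw -23.5
t 13.0 tcp [ 0.502  -0.3861  0.1464] yawy 14.09 grip 0.0453 F [ 0.   0.2 -1.2] loc [ 0.1522 -0.2438]
-> dy 0.0015 dz -0.0008 turn -0.004
```

move_arm:
  moves:
    - [0.035,0.001,-0.001,0,0.04]
    - [0.075,0.001,-0.001,0,0.04]
    - [0.115,0.001,-0.001,0,0.04]
    - [0.15,0.001,-0.001,0,0.04]
    - [0.172,0.001,-0.001,0,0.04]

```text
time_s: 13.42
tcp_pos: [0.5025, -0.381, -0.0284]
tool_rot: [1.021, 1.326, -1.02]
force: [0.9, -0.5, -0.1]
grip_width: 0.0398
```

move_arm:
  moves:
    - [0.006,0,0,0,0.04]
    - [0.011,0,0,0,0.04]
    - [0.0125,0,0,0,0.035]
    - [0.0125,0,0,0,0.01]
    - [0.0125,0,0,0,0]
  newtons: 50

```text
time_s: 13.83
tcp_pos: [0.505, -0.3845, -0.0343]
tool_rot: [1.022, 1.315, -1.022]
force: [-0.6, 0.2, 0.1]
grip_width: 0.0188
```

move_arm:
  moves:
    - [0,0,0,0,0]
    - [0,0,0,0,0]
    - [0,0,0,0,0]
    - [0,0,0,0,0]

```text
time_s: 14.17
tcp_pos: [0.5049, -0.3845, -0.0345]
tool_rot: [1.023, 1.315, -1.023]
force: [-0.0, 0.8, 8.3]
grip_width: 0.0194
```

Run:
```python
from h import *
go(*nest(2),43.1)
```

```text
t 14.1667 tcp [ 0.5049 -0.3845 -0.0345] yawy 14.34 grip 0.0194 F [-0.   0.8  8.3] loc [ 0.153  -0.2407]
-> dy 0.1374 dz -0.2499 turn -0.502
```

move_arm:
  moves:
    - [-0.02,0,0,0,0]
    - [-0.055,0,0,0,0]
    - [-0.095,0,0,0,0]
    - [-0.135,0,0,0,0]
    - [-0.17,0,0,0,0]

```text
time_s: 14.58
tcp_pos: [0.5043, -0.3842, 0.1373]
tool_rot: [1.023, 1.315, -1.023]
force: [0.1, -1.2, 0.8]
grip_width: 0.0193
```

move_arm:
  moves:
    - [-0.007,0.011,-0.02,0,0]
    - [-0.013,0.028,-0.051,0,0]
    - [-0.013,0.046,-0.084,0,0]
    - [-0.013,0.064,-0.117,0,0]
    - [-0.013,0.082,-0.15,0,0]

```text
time_s: 15.0
tcp_pos: [0.5467, -0.2169, 0.1478]
tool_rot: [1.023, 1.316, -1.023]
force: [1.1, -0.1, -0.6]
grip_width: 0.019
```

move_arm:
  moves:
    - [0,0.018,-0.033,-0.1,0]
    - [0,0.036,-0.066,-0.2,0]
    - [0,0.047,-0.087,-0.3,0]
    - [0,0.054,-0.1,-0.4,0]
    - [0,0.054,-0.1,-0.5,0]

```text
time_s: 15.42
tcp_pos: [0.5746, -0.1053, 0.1476]
tool_rot: [0.636, 1.475, -0.635]
force: [-0.2, -0.6, 0.0]
grip_width: 0.0191
```

```bash
cat >> h.py <<'E'
def held():
    "held module extents in tool frame"
    c=shot('wrist');s,Q=info();P=cloud(c);T=(P-s['tcp_pos'])@Q;im=c['image'].max(2)
    z=[];
    for u in(300,318,335):
        v=[v for v in range(225,420) if -.055<T[v,u,0]<-.036 and abs(T[v,u,1])<.016]
        if v: z.append((T[v[0],u,2].round(4),T[v[-1],u,2].round(4),len(v)))
    print('held z',z)
    for v in(250,262):
        u=[u for u in range(260,375) if -.055<T[v,u,0]<-.036]
        if u: print('held y',T[v,u[0],1].round(4),T[v,u[-1],1].round(4))
    return c
E
python3 - <<'E'
from h import *
held();go(*nest(2),43.1)
E
```

```text
t 15.4667 tcp [ 0.5744 -0.1066  0.1476] yawy 43.79 grip 0.0194 F [0.6 0.1 0.5] loc [-0.0024 -0.    ]
held z [(np.float64(-0.0328), np.float64(0.0332), 161), (np.float64(-0.0322), np.float64(0.0328), 162), (np.float64(-0.0328), np.float64(0.0335), 162)]
held y -0.0088 0.0115
held y -0.0094 0.0116
t 15.4667 tcp [ 0.5744 -0.1066  0.1476] yawy 43.79 grip 0.0194 F [0.6 0.1 0.5] loc [-0.0024 -0.    ]
-> dy 0.0000 dz 0.0024 turn 0.012
```

move_arm:
  moves:
    - [0.035,0,0.0025,0.01,0]
    - [0.075,0,0.0025,0.01,0]
    - [0.115,0,0.0025,0.01,0]
    - [0.15,0,0.0025,0.01,0]
    - [0.154,0,0.0025,0.01,0]

```text
time_s: 15.88
tcp_pos: [0.5721, -0.1095, -0.0121]
tool_rot: [0.651, 1.479, -0.653]
force: [-1.2, 0.2, -0.1]
grip_width: 0.0195
```

move_arm:
  moves:
    - [0,0,0,0,0]
    - [0,0,0,0,0]

```text
time_s: 16.05
tcp_pos: [0.5769, -0.1105, -0.005]
tool_rot: [0.65, 1.469, -0.65]
force: [0.9, 0.0, 0.5]
grip_width: 0.0196
```

Run:
```python
from h import *
held();go(*nest(2),43.1)
```

```text
t 16.1 tcp [ 0.5774 -0.1106 -0.0044] yawy 42.35 grip 0.0193 F [ 0.  -0.1  0.3] loc [ 0.0025 -0.0006]
held z [(np.float64(-0.0321), np.float64(0.0431), 169), (np.float64(-0.0322), np.float64(0.0435), 172), (np.float64(-0.0324), np.float64(0.0434), 173)]
held y -0.0103 0.0101
held y -0.0108 0.0106
t 16.1 tcp [ 0.5774 -0.1106 -0.0044] yawy 42.35 grip 0.0193 F [ 0.  -0.1  0.3] loc [ 0.0025 -0.0006]
-> dy 0.0006 dz -0.0025 turn -0.013
```

move_arm:
  moves:
    - [0.004,0.0005,-0.002,-0.013,0]
    - [0.008,0.0005,-0.002,-0.013,0]
    - [0.013,0.0005,-0.002,-0.013,0]
    - [0.018,0.0005,-0.002,-0.013,0]
    - [0.02,0.0005,-0.002,-0.013,0]

```text
time_s: 16.52
tcp_pos: [0.5753, -0.1082, -0.0249]
tool_rot: [0.639, 1.474, -0.639]
force: [-18.2, 5.2, 55.2]
grip_width: 0.0194
```

move_arm:
  moves:
    - [0,0,0,0,0]
    - [0,0,0,0,0]

```text
time_s: 16.68
tcp_pos: [0.5752, -0.1082, -0.0247]
tool_rot: [0.639, 1.474, -0.639]
force: [-11.5, 2.4, 30.1]
grip_width: 0.0195
```

Run:
```python
from h import *
info();nestcheck(shot('wrist'))
```

```text
t 16.6833 tcp [ 0.5752 -0.1082 -0.0247] yawy 43.15 grip 0.0195 F [-11.5   2.4  30.1] loc [-0.0007 -0.0005]
nest 1 556 rect ((5.40651798248291, 46.25740432739258), (28.991727828979492, 19.42096710205078), 1.02552330493927) z plane [0.0225 0.0604 0.0163]
nest 2 4600 rect ((6.474641799926758, -3.853382110595703), (38.57673263549805, 52.78618240356445), 74.63884735107422) z plane [-0.0539  0.0317  0.0184]
nest 3 empty 0
```

Run:
```python
from h import *
c=load('wrist');P=cloud(c);L=(P[:,:,:2]-T0)@RM
for x in np.arange(-.036,.037,.006):
  r=[]
  for y in(-.008,0,.008):
    k=(abs(L[:,:,0]-x)<.002)&(abs(L[:,:,1]-y)<.002)&(P[:,:,2]<.05);r.append(np.median(P[k][:,2]).round(4) if k.any() else None)
  print(x.round(3),r)
```

```text
-0.036 [np.float64(0.0203), np.float64(0.02), np.float64(0.0201)]
-0.03 [np.float64(0.0172), np.float64(0.0171), np.float64(0.017)]
-0.024 [np.float64(0.0171), np.float64(0.0165), np.float64(0.0171)]
-0.018 [np.float64(0.0171), np.float64(0.0166), np.float64(0.0172)]
-0.012 [np.float64(0.0171), np.float64(0.017), np.float64(0.0255)]
-0.006 [np.float64(0.0171), np.float64(0.0167), np.float64(0.0207)]
-0.0 [np.float64(0.0171), np.float64(0.0161), np.float64(0.0184)]
0.006 [np.float64(0.0172), np.float64(0.0162), np.float64(0.0193)]
0.012 [np.float64(0.0173), np.float64(0.0172), np.float64(0.0175)]
0.018 [np.float64(0.0174), np.float64(0.0172), np.float64(0.0173)]
0.024 [np.float64(0.0174), np.float64(0.0163), np.float64(0.0172)]
0.03 [np.float64(0.0173), np.float64(0.0173), np.float64(0.0172)]
0.036 [np.float64(0.0201), np.float64(0.0203), np.float64(0.02)]
```

Flat in nest 2. I'll release it and fetch the third.

move_arm:
  moves:
    - [0,0,0,0,0.028]
    - [0,0,0,0,0.034]
    - [0,0,0,0,0.034]
    - [-0.02,0,0,0,0.034]
    - [-0.05,0,0,0,0.034]

```text
time_s: 17.15
tcp_pos: [0.5729, -0.1077, 0.0209]
tool_rot: [0.639, 1.48, -0.64]
force: [1.2, -0.3, 0.2]
grip_width: 0.0341
```

move_arm:
  moves:
    - [-0.03,0,0,0,0.034]
    - [-0.07,0,0,0,0.034]
    - [-0.11,0,0,0,0.034]
    - [-0.125,0,0,0,0.045]
    - [-0.125,0,0,0,0.045]

```text
time_s: 17.57
tcp_pos: [0.5769, -0.1087, 0.1521]
tool_rot: [0.639, 1.468, -0.638]
force: [-0.3, -0.1, -0.2]
grip_width: 0.045
```

Run:
```python
from h import *
c=shot('wrist');nestcheck(c);mods(c);go(.409,-.3684,15.2)
```

```text
nest 1 534 rect ((0.6514549255371094, 46.618412017822266), (65.53604125976562, 19.66702651977539), 1.0106836557388306) z plane [0.0083 0.0331 0.0167]
nest 2 791 rect ((0.08503341674804688, -0.4304008483886719), (21.164281845092773, 65.01078033447266), 89.58329772949219) z plane [ 0.0172 -0.0109  0.0168]
nest 3 empty 0
px [315. 223.] xy 0.5775 -0.1108 size 67.2 21.9 yaw -47.0
px [378. 212.] xy 0.6129 -0.0778 size 67.6 21.2 yaw -46.0
t 17.6167 tcp [ 0.5756 -0.1084  0.1494] yawy 43.14 grip 0.0451 F [-0.6  0.2 -0.4] loc [-0.0003 -0.0004]
-> dy -0.2994 dz 0.0758 turn 0.488
```

move_arm:
  moves:
    - [0,-0.02,0.005,0,0.045]
    - [0,-0.055,0.014,0,0.045]
    - [0,-0.093,0.024,0,0.045]
    - [0,-0.131,0.033,0,0.045]
    - [0,-0.169,0.043,0,0.045]

```text
time_s: 18.03
tcp_pos: [0.4789, -0.2557, 0.146]
tool_rot: [0.639, 1.478, -0.638]
force: [0.3, -0.6, -0.5]
grip_width: 0.0451
```

move_arm:
  moves:
    - [0,-0.037,0.01,0.1,0.045]
    - [0,-0.073,0.02,0.2,0.045]
    - [0,-0.103,0.027,0.3,0.045]
    - [0,-0.123,0.031,0.4,0.045]
    - [0,-0.13,0.033,0.488,0.045]

```text
time_s: 18.45
tcp_pos: [0.4062, -0.3697, 0.1459]
tool_rot: [1.018, 1.323, -1.018]
force: [-0.2, 0.0, -0.8]
grip_width: 0.0452
```

Run:
```python
from h import *
c=shot('wrist');c=shot('wrist');mods(c);go(.409,-.3684,15.2)
```

```text
px [321. 208.] xy 0.4077 -0.3681 size 65.1 20.9 yaw -75.1
t 18.55 tcp [ 0.4073 -0.3685  0.1461] yawy 14.97 grip 0.045 F [-0.1  0.7 -0.4] loc [ 0.0746 -0.301 ]
-> dy 0.0017 dz 0.0003 turn -0.004
```

move_arm:
  moves:
    - [0.035,0.0005,0,0,0.04]
    - [0.075,0.0005,0,0,0.04]
    - [0.115,0.0005,0,0,0.04]
    - [0.15,0.0005,0,0,0.04]
    - [0.172,0.0005,0,0,0.04]

```text
time_s: 18.97
tcp_pos: [0.4078, -0.3652, -0.0284]
tool_rot: [1.01, 1.33, -1.008]
force: [0.1, 0.1, 0.4]
grip_width: 0.0401
```

move_arm:
  moves:
    - [0.006,0,0,0,0.04]
    - [0.011,0,0,0,0.04]
    - [0.0125,0,0,0,0.035]
    - [0.0125,0,0,0,0.01]
    - [0.0125,0,0,0,0]
  newtons: 50

```text
time_s: 19.38
tcp_pos: [0.4098, -0.3685, -0.035]
tool_rot: [1.011, 1.321, -1.011]
force: [-0.4, 0.1, -0.3]
grip_width: 0.0195
```

move_arm:
  moves:
    - [0,0,0,0,0]
    - [0,0,0,0,0]
    - [0,0,0,0,0]
    - [0,0,0,0,0]

```text
time_s: 19.72
tcp_pos: [0.4097, -0.3685, -0.0352]
tool_rot: [1.011, 1.321, -1.012]
force: [-0.1, 1.0, 7.8]
grip_width: 0.0195
```

Run:
```python
from h import *
go(*nest(3),43.1)
```

```text
t 19.7167 tcp [ 0.4097 -0.3685 -0.0352] yawy 15.19 grip 0.0195 F [-0.1  1.   7.8] loc [ 0.0762 -0.2992]
-> dy 0.1863 dz -0.1850 turn -0.487
```

move_arm:
  moves:
    - [-0.02,0,0,0,0]
    - [-0.055,0,0,0,0]
    - [-0.095,0,0,0,0]
    - [-0.135,0,0,0,0]
    - [-0.17,0,0,0,0]

```text
time_s: 20.13
tcp_pos: [0.4092, -0.3681, 0.1366]
tool_rot: [1.011, 1.321, -1.012]
force: [0.2, 0.2, -0.3]
grip_width: 0.0198
```

move_arm:
  moves:
    - [-0.007,0.012,-0.012,0,0]
    - [-0.013,0.035,-0.035,0,0]
    - [-0.013,0.062,-0.062,0,0]
    - [-0.013,0.089,-0.088,0,0]
    - [-0.013,0.116,-0.115,0,0]

```text
time_s: 20.55
tcp_pos: [0.4915, -0.2253, 0.1473]
tool_rot: [1.012, 1.322, -1.012]
force: [1.5, 0.5, -0.3]
grip_width: 0.0197
```

move_arm:
  moves:
    - [0,0.025,-0.025,-0.1,0]
    - [0,0.045,-0.045,-0.2,0]
    - [0,0.06,-0.06,-0.3,0]
    - [0,0.068,-0.068,-0.4,0]
    - [0,0.07,-0.07,-0.487,0]

```text
time_s: 20.97
tcp_pos: [0.541, -0.1389, 0.147]
tool_rot: [0.634, 1.475, -0.634]
force: [0.1, -0.7, -0.3]
grip_width: 0.0196
```

move_arm:
  moves:
    - [0,0,0,0,0]
    - [0,0,0,0,0]

```text
time_s: 21.13
tcp_pos: [0.5401, -0.1407, 0.1469]
tool_rot: [0.642, 1.473, -0.642]
force: [0.5, -1.1, -0.6]
grip_width: 0.0194
```

Run:
```python
from h import *
held();go(*nest(3),43.1)
```

```text
t 21.1833 tcp [ 0.54   -0.141   0.1468] yawy 42.9 grip 0.0192 F [-0.2 -0.4 -1.2] loc [-0.0009 -0.0486]
held z [(np.float64(-0.0332), np.float64(0.0331), 164), (np.float64(-0.0332), np.float64(0.0324), 163), (np.float64(-0.0328), np.float64(0.0324), 161)]
held y -0.0102 0.0109
held y -0.0102 0.011
t 21.1833 tcp [ 0.54   -0.141   0.1468] yawy 42.9 grip 0.0192 F [-0.2 -0.4 -1.2] loc [-0.0009 -0.0486]
-> dy 0.0006 dz 0.0009 turn -0.003
```

move_arm:
  moves:
    - [0.035,0.0005,0.001,-0.003,0]
    - [0.075,0.0005,0.001,-0.003,0]
    - [0.115,0.0005,0.001,-0.003,0]
    - [0.145,0.0005,0.001,-0.003,0]
    - [0.153,0.0005,0.001,-0.003,0]

```text
time_s: 21.6
tcp_pos: [0.5383, -0.1408, -0.0105]
tool_rot: [0.64, 1.481, -0.641]
force: [-0.7, 0.3, -0.3]
grip_width: 0.0194
```

move_arm:
  moves:
    - [0,0,0,0,0]
    - [0,0,0,0,0]
    - [0,0,0,0,0]

```text
time_s: 21.85
tcp_pos: [0.5426, -0.1418, -0.0043]
tool_rot: [0.638, 1.472, -0.638]
force: [1.1, -0.4, -0.1]
grip_width: 0.0195
```

Run:
```python
from h import *
held();go(*nest(3),43.1)
```

```text
t 21.9 tcp [ 0.5425 -0.1417 -0.0043] yawy 43.22 grip 0.0191 F [ 0.6 -0.1 -0.4] loc [ 0.0014 -0.0473]
held z [(np.float64(-0.0329), np.float64(0.044), 173), (np.float64(-0.0327), np.float64(0.044), 175), (np.float64(-0.0326), np.float64(0.0441), 175)]
held y -0.0104 0.0107
held y -0.0105 0.0109
t 21.9 tcp [ 0.5425 -0.1417 -0.0043] yawy 43.22 grip 0.0191 F [ 0.6 -0.1 -0.4] loc [ 0.0014 -0.0473]
-> dy -0.0007 dz -0.0014 turn 0.002
```

move_arm:
  moves:
    - [0.004,-0.0005,-0.001,0,0]
    - [0.008,-0.0005,-0.001,0,0]
    - [0.013,-0.0005,-0.001,0,0]
    - [0.017,-0.0005,-0.001,0,0]
    - [0.019,-0.0005,-0.001,0,0]

```text
time_s: 22.32
tcp_pos: [0.54, -0.1406, -0.0254]
tool_rot: [0.638, 1.476, -0.638]
force: [-12.1, 3.9, 37.0]
grip_width: 0.0198
```

move_arm:
  moves:
    - [0,0,0,0,0]
    - [0,0,0,0,0]

```text
time_s: 22.48
tcp_pos: [0.5399, -0.1406, -0.0252]
tool_rot: [0.637, 1.476, -0.638]
force: [-4.1, 1.1, 8.0]
grip_width: 0.0192
```

Run:
```python
from h import *
info();c=shot('wrist');P=cloud(c);L=(P[:,:,:2]-T0)@RM
for x in np.arange(-.036,.037,.009):
  r=[]
  for y in(-.056,-.048,-.04):
    k=(abs(L[:,:,0]-x)<.002)&(abs(L[:,:,1]-y)<.002)&(P[:,:,2]<.05);r.append(np.median(P[k][:,2]).round(4) if k.any() else None)
  print(x.round(3),r)
```

```text
t 22.4833 tcp [ 0.5399 -0.1406 -0.0252] yawy 43.26 grip 0.0192 F [-4.1  1.1  8. ] loc [-0.0012 -0.0484]
-0.036 [np.float64(0.0202), np.float64(0.0199), np.float64(0.0202)]
-0.027 [np.float64(0.0173), np.float64(0.0169), np.float64(0.0174)]
-0.018 [np.float64(0.0172), np.float64(0.0168), np.float64(0.0173)]
-0.009 [np.float64(0.0172), np.float64(0.0168), np.float64(0.0205)]
0.0 [np.float64(0.0171), np.float64(0.0161), np.float64(0.0183)]
0.009 [np.float64(0.0173), np.float64(0.0169), np.float64(0.0183)]
0.018 [np.float64(0.0174), np.float64(0.0164), np.float64(0.0172)]
0.027 [np.float64(0.0174), np.float64(0.0173), np.float64(0.0172)]
0.036 [np.float64(0.02), np.float64(0.02), np.float64(0.0199)]
```

move_arm:
  moves:
    - [0,0,0,0,0.026]
    - [0,0,0,0,0.03]
    - [0,0,0,0,0.03]
    - [-0.02,0,0,0,0.03]
    - [-0.05,0,0,0,0.03]

```text
time_s: 22.95
tcp_pos: [0.5384, -0.1401, 0.0228]
tool_rot: [0.638, 1.48, -0.638]
force: [-0.2, 0.5, 0.3]
grip_width: 0.0299
```

move_arm:
  moves:
    - [-0.03,0,0,0,0.03]
    - [-0.07,0,0,0,0.03]
    - [-0.11,0,0,0,0.03]
    - [-0.125,0,0,0,0.03]
    - [-0.125,0,0,0,0.03]

```text
time_s: 23.37
tcp_pos: [0.5422, -0.1414, 0.1537]
tool_rot: [0.637, 1.468, -0.636]
force: [-0.0, 0.0, 0.6]
grip_width: 0.0297
```

Run:
```python
from h import *
c=shot('wrist');nestcheck(c)
cv2.imwrite('pics/w9.png',c['image'][:,:,::-1])
c=shot('top')
P=cloud(c);L=(P[:,:,:2]-T0)@RM
# lid points: y in chamber +-.1, z>.06
k=(abs(L[:,:,1])<.1)&(L[:,:,0]>.05)&(L[:,:,0]<.13)&(P[:,:,2]>.06)&(P[:,:,2]<.17)
q=np.c_[L[k],P[k][:,2]];print(len(q))
for y in(-.08,-.04,0,.04,.08):
  m=abs(q[:,1]-y)<.012
  if m.sum(): i=q[m][:,2].argmax();print(y,m.sum(),q[m][i].round(4),q[m].mean(0).round(4))
T1=np.array([.099,0]);go(*(RM@T1+T0),43.1)
```

```text
nest 1 empty 233
nest 2 509 rect ((0.5367794036865234, -4.133566856384277), (65.65951538085938, 20.316181182861328), 5.838293075561523) z plane [0.0258 0.0057 0.0164]
nest 3 838 rect ((-1.1656341552734375, -48.78351974487305), (64.4530258178711, 20.442058563232422), 0.23936475813388824) z plane [0.0093 0.0012 0.0171]
437
-0.08 153 [ 0.0601 -0.0757  0.1602] [ 0.0601 -0.0797  0.1241]
0.04 10 [0.125  0.0498 0.0708] [0.1278 0.0482 0.0678]
0.08 112 [0.1295 0.0846 0.1073] [0.1248 0.0817 0.0727]
t 23.4667 tcp [ 0.54   -0.1407  0.1493] yawy 43.26 grip 0.0299 F [-0.4 -0.3 -0.6] loc [-0.0011 -0.0484]
-> dy 0.0481 dz 0.1002 turn 0.003
```

View pics/w9.png

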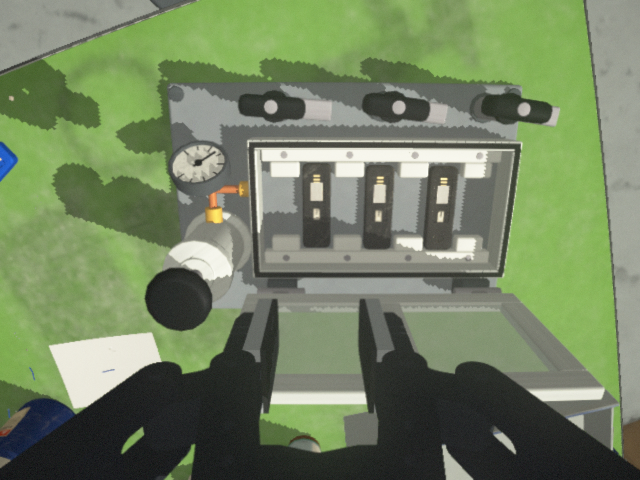

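Run:
```python
from h import *
c=load('wrist');P=cloud(c);L=(P[:,:,:2]-T0)@RM
k=(abs(L[:,:,1])<.11)&(L[:,:,0]>.04)&(L[:,:,0]<.14)&(P[:,:,2]>.06)&(P[:,:,2]<.175)
q=np.c_[L[k],P[k][:,2]];print(len(q))
for y in np.arange(-.09,.1,.02):
  for z in(.08,.1,.12,.14,.155):
    m=(abs(q[:,1]-y)<.01)&(abs(q[:,2]-z)<.006)
    if m.sum()>5:print(y.round(2),z,m.sum(),np.median(q[m][:,0]).round(4))
```

```text
21056
-0.09 0.08 28 0.0573
-0.07 0.08 164 0.0597
-0.07 0.1 195 0.0597
-0.07 0.12 212 0.0602
-0.07 0.14 204 0.0605
-0.07 0.155 495 0.0596
-0.05 0.08 245 0.0599
-0.05 0.1 334 0.0597
-0.05 0.12 401 0.0602
-0.05 0.14 399 0.0604
-0.05 0.155 927 0.0595
-0.03 0.08 237 0.0598
-0.03 0.1 288 0.0597
-0.03 0.12 324 0.0602
-0.03 0.14 313 0.0604
-0.03 0.155 750 0.0596
-0.01 0.08 12 0.0574
0.01 0.08 195 0.0593
0.01 0.1 191 0.0599
0.01 0.12 220 0.0603
0.01 0.14 58 0.0604
0.03 0.08 262 0.0597
0.03 0.1 311 0.0601
0.03 0.12 380 0.0605
0.03 0.14 103 0.0606
0.05 0.08 254 0.0598
0.05 0.1 310 0.0603
0.05 0.12 390 0.0603
0.05 0.14 174 0.0604
0.05 0.155 109 0.059
0.07 0.08 250 0.06
0.07 0.1 335 0.0601
0.07 0.12 379 0.0606
0.07 0.14 355 0.0604
0.07 0.155 825 0.0596
0.09 0.08 243 0.058
0.09 0.1 324 0.0584
0.09 0.12 377 0.0586
0.09 0.14 438 0.0589
0.09 0.155 779 0.0597
```

move_arm:
  moves:
    - [0,0.01,0.02,0,0.03]
    - [0,0.024,0.044,0,0.03]
    - [0,0.036,0.066,0,0.03]
    - [0,0.048,0.089,0.002,0.03]
    - [0,0.048,0.089,0.002,0.03]

```text
time_s: 23.88
tcp_pos: [0.6382, -0.1736, 0.1467]
tool_rot: [0.639, 1.476, -0.64]
force: [0.9, -0.3, 0.3]
grip_width: 0.03
```

move_arm:
  moves:
    - [0,0,0,0,0.03]
    - [0,0,0,0,0.03]
    - [0,0,0,0,0.03]

```text
time_s: 24.13
tcp_pos: [0.6351, -0.1723, 0.1486]
tool_rot: [0.639, 1.477, -0.639]
force: [0.1, -0.7, 0.6]
grip_width: 0.0304
```

Run:
```python
from h import *
go(*(RM@[.0877,0]+T0),43.1)
```

```text
t 24.1333 tcp [ 0.6351 -0.1723  0.1486] yawy 43.14 grip 0.0304 F [ 0.1 -0.7  0.6] loc [ 0.087  -0.0005]
-> dy 0.0005 dz 0.0008 turn 0.001
```

move_arm:
  moves:
    - [0.02,0,0.001,0,0.03]
    - [0.045,0,0.001,0,0.03]
    - [0.07,0,0.001,0,0.03]
    - [0.087,0,0.001,0,0.03]
    - [0.087,0,0.001,0,0.02]
  newtons: 30

```text
time_s: 24.55
tcp_pos: [0.6341, -0.1724, 0.0588]
tool_rot: [0.639, 1.481, -0.64]
force: [0.7, 0.6, -0.4]
grip_width: 0.0204
```

move_arm:
  moves:
    - [0,0,0,0,0]
    - [0,0,0,0,0]
    - [0,0,0,0,0]
    - [0,0,0,0,0]
    - [0,0,0,0,0]

```text
time_s: 24.97
tcp_pos: [0.6361, -0.1729, 0.0624]
tool_rot: [0.639, 1.476, -0.639]
force: [-3.3, 3.5, -12.7]
grip_width: 0.0094
```

Run:
```python
from h import *
info()
```

```text
t 24.9667 tcp [ 0.6361 -0.1729  0.0624] yawy 43.15 grip 0.0094 F [ -3.3   3.5 -12.7] loc [ 0.0881 -0.0002]
```

Gripped. Now swing the lid shut.

move_arm:
  moves:
    - [-0.002,0,-0.006,0,0]
    - [-0.003,0,-0.014,0,0]
    - [-0.004,0,-0.0225,0,0]
    - [-0.004,0,-0.0305,0,0]
    - [-0.003,0,-0.039,0,0]

```text
time_s: 25.38
tcp_pos: [0.6112, -0.1459, 0.0678]
tool_rot: [0.638, 1.469, -0.639]
force: [1.5, -7.9, -2.1]
grip_width: 0.0094
```

move_arm:
  moves:
    - [0.0015,0,-0.008,0,0]
    - [0.004,0,-0.016,0,0]
    - [0.0075,0,-0.0235,0,0]
    - [0.0115,0,-0.0305,0,0]
    - [0.016,0,-0.037,0,0]

```text
time_s: 25.8
tcp_pos: [0.587, -0.1199, 0.0533]
tool_rot: [0.637, 1.466, -0.639]
force: [-0.6, -10.8, 6.0]
grip_width: 0.0097
```

move_arm:
  moves:
    - [0.0055,0,-0.006,0,0]
    - [0.0115,0,-0.012,0,0]
    - [0.0175,0,-0.017,0,0]
    - [0.0245,0,-0.021,0,0]
    - [0.0315,0,-0.0245,0,0]

```text
time_s: 26.22
tcp_pos: [0.5689, -0.1007, 0.0206]
tool_rot: [0.638, 1.47, -0.639]
force: [-4.7, -4.2, 4.8]
grip_width: 0.0096
```

```bash
cat >> h.py <<'E'
def lidz(c):
    P=cloud(c);L=(P[:,:,:2]-T0)@RM
    for x in(-.05,-.03,0.03):
        k=(abs(L[:,:,0]-x)<.003)&(abs(abs(L[:,:,1])-.06)<.025)&(P[:,:,2]>0.02)
        print('lid x',x,k.sum(),np.median(P[k][:,2]).round(4) if k.any() else None)
E
python3 - <<'E'
from h import *
info();lidz(shot('wrist'));info()
E
```

```text
t 26.2167 tcp [ 0.5689 -0.1007  0.0206] yawy 43.16 grip 0.0096 F [-4.7 -4.2  4.8] loc [-0.0105 -0.    ]
lid x -0.05 6090 0.0633
lid x -0.03 3869 0.0578
lid x 0.03 395 0.0473
t 26.2667 tcp [ 0.5683 -0.1002  0.0192] yawy 43.16 grip 0.0095 F [-1.3 -2.4  0.1] loc [-0.0113 -0.0001]
```

move_arm:
  moves:
    - [0.003,0,-0.001,0,0]
    - [0.006,0,-0.002,0,0]
    - [0.009,0,-0.003,0,0]
    - [0.009,0,-0.003,0,0.02]
    - [0.009,0,-0.003,0,0.034]

```text
time_s: 26.68
tcp_pos: [0.567, -0.0979, 0.0106]
tool_rot: [0.639, 1.472, -0.638]
force: [-0.5, 0.4, -0.3]
grip_width: 0.0308
```

move_arm:
  moves:
    - [0,0,0,0,0.034]
    - [0,0,0,0,0.034]
    - [0,0,0,0,0.034]
    - [0,0,0,0,0.034]
    - [0,0,0,0,0.034]

```text
time_s: 27.1
tcp_pos: [0.5661, -0.0979, 0.0092]
tool_rot: [0.639, 1.474, -0.639]
force: [0.1, -0.4, 0.3]
grip_width: 0.0339
```

Run:
```python
from h import *
info();lidz(shot('wrist'))
```

```text
t 27.1 tcp [ 0.5661 -0.0979  0.0092] yawy 43.14 grip 0.0339 F [ 0.1 -0.4  0.3] loc [-0.0145 -0.0001]
lid x -0.05 4400 0.0434
lid x -0.03 5326 0.0416
lid x 0.03 0 None
```

move_arm:
  moves:
    - [-0.03,0,0,0,0.034]
    - [-0.06,0,0,0,0.034]
    - [-0.09,0,0,0,0.034]
    - [-0.11,0,-0.02,0,0.034]
    - [-0.12,0,-0.03,0,0.034]

```text
time_s: 27.57
tcp_pos: [0.5458, -0.0756, 0.1317]
tool_rot: [0.64, 1.472, -0.638]
force: [0.1, -0.7, -0.3]
grip_width: 0.0344
```

move_arm:
  moves:
    - [0,0,0,0,0.034]
    - [0,0,0,0,0.034]

```text
time_s: 27.73
tcp_pos: [0.5457, -0.0759, 0.1293]
tool_rot: [0.639, 1.474, -0.638]
force: [0.4, -0.3, -1.2]
grip_width: 0.0342
```

```bash
cat >> h.py <<'E'
def knobs(c):
    P=cloud(c);L=(P[:,:,:2]-T0)@RM;im=c['image']
    for n,y in(('left',.075),('mid',0),('right',-.075)):
        k=(np.hypot(L[:,:,0]+.075,L[:,:,1]-y)<.03)&(P[:,:,2]>.066)&(P[:,:,2]<.085)
        if k.sum()<100: print(n,'none');continue
        q=L[k]*1000;r=cv2.minAreaRect(q.astype(np.float32));m=q.mean(0);ev=np.linalg.eigh(np.cov(q.T))[1][:,1]
        print(n,k.sum(),'c',np.round(r[0],1),np.round(r[1],1),'mean',m.round(1),'turn from +y cw',np.round(np.arctan2(ev[0],ev[1])*1,3),'z',P[k][:,2].max().round(4))
E
python3 - <<'E'
from h import *
info();c=shot('wrist');knobs(c);lidz(c)
cv2.imwrite('pics/w10.png',c['image'][:,:,::-1])
E
```

```text
t 27.7333 tcp [ 0.5457 -0.0759  0.1293] yawy 43.17 grip 0.0342 F [ 0.4 -0.3 -1.2] loc [-0.0445  0.    ]
left 1561 c [-75.   73.9] [39.3 13.5] mean [-75.9  73.1] turn from +y cw 0.124 z 0.0771
mid 1576 c [-75.  -0.] [40.1 13.4] mean [-75.9  -0.1] turn from +y cw 0.12 z 0.0771
right 1576 c [-75.2 -75. ] [40.1 13.4] mean [-76.1 -74. ] turn from +y cw 0.085 z 0.0772
lid x -0.05 5017 0.2234
lid x -0.03 1400 0.0416
lid x 0.03 404 0.0413
```

move_arm:
  moves:
    - [0,0,-0.008,0.113,0.034]
    - [0,0,-0.016,0.226,0.034]
    - [0,0,-0.024,0.339,0.034]
    - [0,0,-0.03,0.452,0.034]
    - [0,0,-0.03,0.565,0.034]

```text
time_s: 28.2
tcp_pos: [0.5242, -0.0538, 0.1277]
tool_rot: [1.073, 1.292, -1.075]
force: [0.3, -1.2, 0.0]
grip_width: 0.0341
```

move_arm:
  moves:
    - [0,0,0,0.113,0.034]
    - [0,0,0,0.226,0.034]
    - [0,0,0,0.339,0.034]
    - [0,0,0,0.452,0.034]
    - [0,0,0,0.565,0.034]

```text
time_s: 28.62
tcp_pos: [0.5249, -0.0545, 0.1278]
tool_rot: [1.485, 1.004, -1.487]
force: [0.3, -1.1, 0.4]
grip_width: 0.034
```

move_arm:
  moves:
    - [0,0,0,0.113,0.034]
    - [0,0,0,0.226,0.034]
    - [0,0,0,0.339,0.034]
    - [0,0,0,0.452,0.034]
    - [0,0,0,0.562,0.034]

```text
time_s: 29.03
tcp_pos: [0.5249, -0.0545, 0.1277]
tool_rot: [1.862, 0.604, -1.865]
force: [-1.3, 0.2, -0.1]
grip_width: 0.0337
```

move_arm:
  moves:
    - [0,0,0,0,0.034]
    - [0,0,0,0,0.034]

```text
time_s: 29.2
tcp_pos: [0.5249, -0.0544, 0.1281]
tool_rot: [1.856, 0.611, -1.859]
force: [0.6, -0.0, -0.7]
grip_width: 0.0341
```

Run:
```python
from h import *
go(*(RM@[-.0748,0]+T0),-53.8);knobs(shot('wrist'))
```

```text
t 29.2 tcp [ 0.5249 -0.0544  0.1281] yawy -53.63 grip 0.0341 F [ 0.6 -0.  -0.7] loc [-0.0744 -0.0005]
-> dy -0.0004 dz -0.0004 turn 0.003
left 1755 c [-74.9  74.6] [39.8 12.7] mean [-74.7  75.2] turn from +y cw 0.129 z 0.0768
mid 1394 c [-74.9   0.4] [39.1 13. ] mean [-74.7   1.8] turn from +y cw 0.123 z 0.0768
right 1107 c [-74.9 -74.2] [40.2 13. ] mean [-74.8 -71.8] turn from +y cw 0.084 z 0.0772
```

move_arm:
  moves:
    - [0.03,0,0,0,0.034]
    - [0.06,0,0,0,0.034]
    - [0.085,0,0,0,0.034]
    - [0.1,0,0,0,0.034]
    - [0.107,0,0,0,0.034]

```text
time_s: 29.67
tcp_pos: [0.5237, -0.054, 0.0196]
tool_rot: [1.855, 0.612, -1.861]
force: [0.7, 0.3, -0.9]
grip_width: 0.0338
```

move_arm:
  moves:
    - [0.002,0,0,0,0.03]
    - [0.002,0,0,0,0]
    - [0.002,0,0,0,0]
    - [0.002,0,0,0,0]
    - [0.002,0,0,0,0]
  newtons: 50

```text
time_s: 30.08
tcp_pos: [0.5249, -0.0535, 0.0209]
tool_rot: [1.859, 0.609, -1.859]
force: [-1.3, 4.9, -3.1]
grip_width: 0.0117
```

Run:
```python
from h import *
s,_=info();print(s['joint_positions'])
```

```text
t 30.0833 tcp [ 0.5249 -0.0535  0.0209] yawy -53.76 grip 0.0117 F [-1.3  4.9 -3.1] loc [-0.0751  0.0001]
[-1.90213169e-01  5.58320125e-01  1.83681611e+00  9.56980200e-04
  7.46606789e-01  7.47402628e-01]
```

move_arm:
  moves:
    - [0,0,0,0.1,0]
    - [0,0,0,0.2,0]
    - [0,0,0,0.3,0]
    - [0,0,0,0.4,0]
    - [0,0,0,0.5,0]

```text
time_s: 30.5
tcp_pos: [0.5249, -0.0537, 0.0209]
tool_rot: [2.156, 0.138, -2.156]
force: [-1.8, 2.4, -2.8]
grip_width: 0.0117
```

move_arm:
  moves:
    - [0,0,0,0.1,0]
    - [0,0,0,0.2,0]
    - [0,0,0,0.3,0]
    - [0,0,0,0.4,0]
    - [0,0,0,0.5,0]

```text
time_s: 30.92
tcp_pos: [0.5248, -0.0538, 0.0209]
tool_rot: [-2.018, 0.38, 2.018]
force: [-1.9, 1.9, -2.8]
grip_width: 0.0117
```

move_arm:
  moves:
    - [0,0,0,0.1,0]
    - [0,0,0,0.2,0]
    - [0,0,0,0.3,0]
    - [0,0,0,0.3,0]

```text
time_s: 31.25
tcp_pos: [0.5247, -0.0539, 0.0208]
tool_rot: [-1.833, 0.64, 1.834]
force: [-4.8, 1.8, -0.0]
grip_width: 0.0117
```

Run:
```python
from h import *
s,_=info();print(s['joint_positions'],s['ft_torque'])
```

```text
t 31.25 tcp [ 0.5247 -0.0539  0.0208] yawy -128.5 grip 0.0117 F [-4.8  1.8 -0. ] loc [-0.0749 -0.0003]
[-1.90692621e-01  5.58347054e-01  1.83689352e+00  8.71346582e-05
  7.46801883e-01  2.05196975e+00] [ 0.17138908  0.70155683 -0.03379082]
```

move_arm:
  moves:
    - [0,0,0,0,0.02]
    - [0,0,0,0,0.034]
    - [0,0,0,0,0.034]
    - [-0.02,0,0,0,0.034]
    - [-0.055,0,0,0,0.034]

```text
time_s: 31.67
tcp_pos: [0.5233, -0.0538, 0.0734]
tool_rot: [-1.832, 0.637, 1.842]
force: [0.1, 0.6, 0.2]
grip_width: 0.034
```

move_arm:
  moves:
    - [-0.035,0,0,0,0.034]
    - [-0.052,0,0,0,0.034]
    - [-0.052,0,0,0,0.034]
    - [-0.052,0,0,0,0.034]

```text
time_s: 32.0
tcp_pos: [0.5256, -0.0543, 0.128]
tool_rot: [-1.839, 0.636, 1.834]
force: [-0.5, 0.3, -0.4]
grip_width: 0.0342
```

Run:
```python
from h import *
c=shot('wrist');knobs(c);knobs(shot('top'));go(*(RM@[-.0748,.0748]+T0),-54.1)
```

```text
left 1530 c [-74.8  74.7] [40.  13.5] mean [-73.5  73.8] turn from +y cw 0.14 z 0.0767
mid 1386 c [-74.5  -0.2] [39.1 13. ] mean [-73.1   0. ] turn from +y cw -1.719 z 0.0767
right 1374 c [-75.2 -74.3] [39.5 13.6] mean [-73.7 -73. ] turn from +y cw 0.05 z 0.0775
left none
mid none
right 138 c [-75.2 -74.6] [39.4 12.6] mean [-75.2 -75.4] turn from +y cw 0.06 z 0.0776
t 32.1 tcp [ 0.5245 -0.054   0.1262] yawy -128.24 grip 0.0344 F [-0.1  0.1  0.4] loc [-0.075  -0.0005]
-> dy -0.0744 dz -0.0115 turn -1.294
```

move_arm:
  moves:
    - [0,-0.018,-0.003,-0.1,0.034]
    - [0,-0.037,-0.006,-0.2,0.034]
    - [0,-0.056,-0.009,-0.3,0.034]
    - [0,-0.074,-0.0115,-0.4,0.034]
    - [0,-0.0745,-0.0115,-0.5,0.034]

```text
time_s: 32.52
tcp_pos: [0.5813, -0.0009, 0.1255]
tool_rot: [-2.136, 0.172, 2.138]
force: [0.3, 0.9, -0.6]
grip_width: 0.034
```

move_arm:
  moves:
    - [0,0,0,-0.1,0.034]
    - [0,0,0,-0.2,0.034]
    - [0,0,0,-0.3,0.034]
    - [0,0,0,-0.4,0.034]
    - [0,0,0,-0.5,0.034]

```text
time_s: 32.93
tcp_pos: [0.5795, -0.0027, 0.1254]
tool_rot: [2.036, 0.348, -2.041]
force: [0.6, 0.0, 0.4]
grip_width: 0.0343
```

move_arm:
  moves:
    - [0,0,0,-0.1,0.034]
    - [0,0,0,-0.2,0.034]
    - [0,0,0,-0.294,0.034]
    - [0,0,0,-0.294,0.034]
    - [0,0,0,-0.294,0.034]

```text
time_s: 33.35
tcp_pos: [0.5797, -0.0027, 0.1259]
tool_rot: [1.863, 0.601, -1.867]
force: [-0.4, 0.6, 0.1]
grip_width: 0.0338
```

Run:
```python
from h import *
c=shot('wrist');knobs(c);go(*(RM@[-.0748,.0746]+T0),-54.1)
```

```text
left 1403 c [-74.8  75.3] [39.3 12.5] mean [-74.8  76.5] turn from +y cw 0.132 z 0.0769
mid 1292 c [-75.4   0.8] [39.5 13.1] mean [-75.2   2.4] turn from +y cw -1.713 z 0.0769
right 518 c [-74.9 -65.8] [23.  13.2] mean [-74.8 -62.3] turn from +y cw 0.118 z 0.0762
t 33.4 tcp [ 0.5798 -0.0027  0.1262] yawy -54.32 grip 0.0337 F [ 0.9  0.8 -0.5] loc [-0.0746  0.0749]
-> dy -0.0001 dz 0.0004 turn -0.004
```

move_arm:
  moves:
    - [0.03,0,0,0,0.034]
    - [0.06,0,0,0,0.034]
    - [0.085,0,0,0,0.034]
    - [0.1,0,0,0,0.034]
    - [0.106,0,0,0,0.034]

```text
time_s: 33.82
tcp_pos: [0.5786, -0.0026, 0.0183]
tool_rot: [1.861, 0.602, -1.869]
force: [0.0, 0.2, -1.0]
grip_width: 0.0338
```

move_arm:
  moves:
    - [0,0,0,0,0.03]
    - [0,0,0,0,0]
    - [0,0,0,0,0]
    - [0,0,0,0,0]
    - [0,0,0,0,0]

```text
time_s: 34.23
tcp_pos: [0.5801, -0.0019, 0.0222]
tool_rot: [1.864, 0.603, -1.863]
force: [-2.4, 7.6, 0.3]
grip_width: 0.0118
```

move_arm:
  moves:
    - [0,0,0,0.1,0]
    - [0,0,0,0.2,0]
    - [0,0,0,0.3,0]
    - [0,0,0,0.4,0]
    - [0,0,0,0.5,0]

```text
time_s: 34.65
tcp_pos: [0.5802, -0.0023, 0.0222]
tool_rot: [2.16, 0.131, -2.159]
force: [-1.3, 3.0, -1.2]
grip_width: 0.0114
```

move_arm:
  moves:
    - [0,0,0,0.1,0]
    - [0,0,0,0.2,0]
    - [0,0,0,0.3,0]
    - [0,0,0,0.4,0]
    - [0,0,0,0.5,0]

```text
time_s: 35.07
tcp_pos: [0.5801, -0.0027, 0.0222]
tool_rot: [-2.014, 0.387, 2.014]
force: [-3.8, -0.2, -0.5]
grip_width: 0.0121
```

move_arm:
  moves:
    - [0,0,0,0.1,0]
    - [0,0,0,0.2,0]
    - [0,0,0,0.295,0]
    - [0,0,0,0.295,0]

```text
time_s: 35.4
tcp_pos: [0.5799, -0.003, 0.0222]
tool_rot: [-1.832, 0.642, 1.833]
force: [-5.4, -1.7, 3.9]
grip_width: 0.0115
```

Run:
```python
from h import *
s,_=info();print(s['joint_positions'],s['ft_torque'])
```

```text
t 35.4 tcp [ 0.5799 -0.003   0.0222] yawy -128.61 grip 0.0115 F [-5.4 -1.7  3.9] loc [-0.0744  0.0748]
[-8.51662793e-02  6.27794568e-01  1.69502245e+00 -6.02882471e-04
  8.19058976e-01  2.15988734e+00] [-0.46179871  1.10801566 -0.0263737 ]
```

move_arm:
  moves:
    - [0,0,0,0,0.02]
    - [0,0,0,0,0.034]
    - [0,0,0,0,0.034]
    - [-0.02,0,0,0,0.034]
    - [-0.055,0,0,0,0.034]

```text
time_s: 35.82
tcp_pos: [0.5783, -0.0025, 0.074]
tool_rot: [-1.831, 0.639, 1.842]
force: [0.4, -0.0, -0.5]
grip_width: 0.0339
```

move_arm:
  moves:
    - [-0.035,0,0,0,0.034]
    - [-0.052,0,0,0,0.034]
    - [-0.052,0,0,0,0.034]
    - [-0.052,0,0,0,0.034]

```text
time_s: 36.15
tcp_pos: [0.5808, -0.0027, 0.129]
tool_rot: [-1.838, 0.637, 1.833]
force: [0.2, -0.2, -1.3]
grip_width: 0.0338
```

Run:
```python
from h import *
c=shot('wrist');knobs(c);go(*(RM@[-.0749,-.0746]+T0),-51.5)
```

```text
left 1384 c [-74.4  74.8] [38.9 12.9] mean [-73.2  75.1] turn from +y cw -1.712 z 0.0767
mid 1418 c [-74.5   0.2] [38.8 13.6] mean [-73.3   1.7] turn from +y cw -1.708 z 0.0772
right 1315 c [-75. -74.] [40.4 13.5] mean [-73.7 -71.9] turn from +y cw 0.061 z 0.0767
t 36.2 tcp [ 0.58   -0.0026  0.1277] yawy -128.3 grip 0.034 F [-0.3  0.2  0. ] loc [-0.0745  0.0751]
-> dy 0.1480 dz 0.0227 turn -1.340
```

move_arm:
  moves:
    - [0,0.02,0.003,-0.09,0.034]
    - [0,0.055,0.008,-0.18,0.034]
    - [0,0.09,0.014,-0.27,0.034]
    - [0,0.125,0.019,-0.36,0.034]
    - [0,0.148,0.0225,-0.45,0.034]

```text
time_s: 36.62
tcp_pos: [0.4679, -0.1058, 0.1266]
tool_rot: [-2.105, 0.227, 2.111]
force: [0.5, 0.1, -0.6]
grip_width: 0.0338
```

move_arm:
  moves:
    - [0,0,0,-0.1,0.034]
    - [0,0,0,-0.2,0.034]
    - [0,0,0,-0.3,0.034]
    - [0,0,0,-0.4,0.034]
    - [0,0,0,-0.5,0.034]

```text
time_s: 37.03
tcp_pos: [0.47, -0.1047, 0.1267]
tool_rot: [2.066, 0.299, -2.071]
force: [-0.7, -0.2, -0.2]
grip_width: 0.0339
```

move_arm:
  moves:
    - [0,0,0,-0.11,0.034]
    - [0,0,0,-0.22,0.034]
    - [0,0,0,-0.33,0.034]
    - [0,0,0,-0.39,0.034]
    - [0,0,0,-0.39,0.034]

```text
time_s: 37.45
tcp_pos: [0.47, -0.1046, 0.1268]
tool_rot: [1.831, 0.643, -1.835]
force: [-0.2, -0.7, 0.3]
grip_width: 0.0342
```

move_arm:
  moves:
    - [0,0,0,0,0.034]
    - [0,0,0,0,0.034]

```text
time_s: 37.62
tcp_pos: [0.4704, -0.1047, 0.1274]
tool_rot: [1.835, 0.638, -1.837]
force: [-0.4, 0.3, -0.7]
grip_width: 0.0342
```

Run:
```python
from h import *
c=shot('wrist');knobs(c);go(*(RM@[-.0749,-.0746]+T0),-51.5)
```

```text
left none
mid 1706 c [-75.1  -0.3] [39.8 12.7] mean [-74.9  -0.2] turn from +y cw -1.719 z 0.0771
right 1397 c [-74.9 -74.7] [39.1 13. ] mean [-74.8 -73.5] turn from +y cw 0.063 z 0.0769
t 37.6667 tcp [ 0.4705 -0.1048  0.1276] yawy -51.66 grip 0.0338 F [ 0.3 -0.   0.2] loc [-0.0748 -0.0746]
-> dy -0.0001 dz -0.0000 turn -0.003
```

move_arm:
  moves:
    - [0.03,0,0,0,0.034]
    - [0.06,0,0,0,0.034]
    - [0.085,0,0,0,0.034]
    - [0.1,0,0,0,0.034]
    - [0.107,0,0,0,0.034]

```text
time_s: 38.08
tcp_pos: [0.4695, -0.1045, 0.019]
tool_rot: [1.833, 0.641, -1.838]
force: [0.0, 0.0, 0.2]
grip_width: 0.0339
```

move_arm:
  moves:
    - [0,0,0,0,0.03]
    - [0,0,0,0,0]
    - [0,0,0,0,0]
    - [0,0,0,0,0]
    - [0,0,0,0,0]

```text
time_s: 38.5
tcp_pos: [0.4707, -0.1043, 0.0221]
tool_rot: [1.835, 0.64, -1.834]
force: [-1.9, 5.5, -0.8]
grip_width: 0.0117
```

move_arm:
  moves:
    - [0,0,0,0.1,0]
    - [0,0,0,0.2,0]
    - [0,0,0,0.3,0]
    - [0,0,0,0.4,0]
    - [0,0,0,0.5,0]

```text
time_s: 38.92
tcp_pos: [0.4709, -0.1048, 0.0221]
tool_rot: [2.135, 0.177, -2.134]
force: [-2.2, 1.6, -1.3]
grip_width: 0.012
```

move_arm:
  moves:
    - [0,0,0,0.1,0]
    - [0,0,0,0.2,0]
    - [0,0,0,0.3,0]
    - [0,0,0,0.4,0]
    - [0,0,0,0.5,0]

```text
time_s: 39.33
tcp_pos: [0.4708, -0.1053, 0.0221]
tool_rot: [-2.042, 0.345, 2.04]
force: [-3.1, -4.3, -1.9]
grip_width: 0.0118
```

move_arm:
  moves:
    - [0,0,0,0.1,0]
    - [0,0,0,0.2,0]
    - [0,0,0,0.3,0]
    - [0,0,0,0.345,0]
    - [0,0,0,0.345,0]

```text
time_s: 39.75
tcp_pos: [0.4706, -0.1055, 0.0221]
tool_rot: [-1.831, 0.646, 1.83]
force: [-5.0, -6.7, -1.0]
grip_width: 0.0115
```

Run:
```python
from h import *
s,_=info();print(s['joint_positions'],s['ft_torque'])
```

```text
t 39.75 tcp [ 0.4706 -0.1055  0.0221] yawy -128.8 grip 0.0115 F [-5.  -6.7 -1. ] loc [-0.0742 -0.0751]
[-3.16522828e-01  4.95986402e-01  1.95363903e+00 -1.68793295e-03
  6.91484426e-01  1.93275001e+00] [-1.13520749  0.83475694 -0.00616286]
```

move_arm:
  moves:
    - [0,0,0,0,0.02]
    - [0,0,0,0,0.034]
    - [0,0,0,0,0.034]
    - [-0.02,0,0,0,0.034]
    - [-0.055,0,0,0,0.034]

```text
time_s: 40.17
tcp_pos: [0.469, -0.1042, 0.0747]
tool_rot: [-1.827, 0.642, 1.837]
force: [0.1, -0.3, 0.1]
grip_width: 0.0343
```

move_arm:
  moves:
    - [-0.035,0,0,0,0.034]
    - [-0.075,0,0,0,0]
    - [-0.085,0,0,0,0]
    - [-0.085,0,0,0,0]
    - [-0.085,0,0,0,0]

```text
time_s: 40.58
tcp_pos: [0.4709, -0.1048, 0.1613]
tool_rot: [-1.833, 0.642, 1.831]
force: [0.2, 0.4, 0.0]
grip_width: -0.0001
```

```bash
cat >> h.py <<'E'
def head(c):
    P=cloud(c);L=(P[:,:,:2]-T0)@RM
    k=(np.hypot(L[:,:,0]-.026,L[:,:,1]+.1225)<.035)&(P[:,:,2]>.09)&(P[:,:,2]<.135)&(c['image'].max(2)<90)
    q=L[k]*1000;print('head',k.sum(),cv2.minEnclosingCircle(q.astype(np.float32)) if k.any() else None,np.median(P[k][:,2]) if k.any() else None)
E
python3 - <<'E'
from h import *
c=shot('wrist');knobs(c);head(c);c=shot('top');knobs(c);head(c);go(*(RM@[.026,-.1225]+T0))
E
```

```text
left 1286 c [-74.4  74. ] [39.8 13.3] mean [-73.4  72.9] turn from +y cw -1.723 z 0.0764
mid 1206 c [-74.5  -0.1] [39.9 13.9] mean [-73.3  -1.1] turn from +y cw -1.726 z 0.0769
right 1112 c [-74.4 -75.1] [39.1 12.8] mean [-73.3 -75.1] turn from +y cw -1.718 z 0.0771
head 4650 ((28.74335479736328, -126.0238037109375), 19.063152313232422) 0.12209717765913378
left none
mid none
right none
head 292 ((29.88235855102539, -126.93092346191406), 18.250967025756836) 0.12094773462061068
t 40.6833 tcp [ 0.4701 -0.1046  0.1599] yawy -128.62 grip -0.0 F [-0.2  0.5 -0.8] loc [-0.0753 -0.0748]
-> dy 0.0618 dz -0.0933 turn 0.000
```

move_arm:
  moves:
    - [0,0.014,-0.02,0,0]
    - [0,0.03,-0.044,0,0]
    - [0,0.048,-0.07,0,0]
    - [0,0.065,-0.095,0,0]
    - [0,0.065,-0.095,0,0]

```text
time_s: 41.1
tcp_pos: [0.5049, -0.2187, 0.1593]
tool_rot: [-1.83, 0.645, 1.832]
force: [-0.6, -0.3, 0.2]
grip_width: -0.0
```

move_arm:
  moves:
    - [0.02,0,0,0,0]
    - [0.04,0,0,0,0]
    - [0.055,0,0,0,0]
    - [0.062,0,0,0,0]
    - [0.062,0,0,0,0]

```text
time_s: 41.52
tcp_pos: [0.5031, -0.214, 0.0967]
tool_rot: [-1.828, 0.641, 1.836]
force: [-0.1, -0.2, 0.1]
grip_width: 0.0
```

move_arm:
  moves:
    - [0.005,0,0,0,0]
    - [0.01,0,0,0,0]
    - [0.01,0,0,0,0]
    - [0.01,0,0,0,0]

```text
time_s: 41.85
tcp_pos: [0.5045, -0.2149, 0.0893]
tool_rot: [-1.832, 0.642, 1.832]
force: [-0.8, 0.1, 0.5]
grip_width: -0.0001
```

Run:
```python
from h import *
info()
```

```text
t 41.85 tcp [ 0.5045 -0.2149  0.0893] yawy -128.63 grip -0.0001 F [-0.8  0.1  0.5] loc [ 0.0288 -0.1251]
```

move_arm:
  moves:
    - [0.006,0,0,0,0]
    - [0.012,0,0,0,0]
    - [0.018,0,0,0,0]
    - [0.023,0,0,0,0]
    - [0.023,0,0,0,0]

```text
time_s: 42.27
tcp_pos: [0.5052, -0.2154, 0.0664]
tool_rot: [-1.834, 0.643, 1.83]
force: [-0.8, 0.3, 9.6]
grip_width: -0.0004
```

move_arm:
  moves:
    - [0.002,0,0,0,0]
    - [0.002,0,0,0,0]
    - [0.002,0,0,0,0]

```text
time_s: 42.52
tcp_pos: [0.5052, -0.2154, 0.065]
tool_rot: [-1.835, 0.643, 1.83]
force: [-0.8, 1.1, 10.0]
grip_width: -0.0002
```

Run:
```python
from h import *
info()
```

```text
t 42.5167 tcp [ 0.5052 -0.2154  0.065 ] yawy -128.63 grip -0.0002 F [-0.8  1.1 10. ] loc [ 0.0297 -0.1248]
```

move_arm:
  moves:
    - [0.002,0,0,0,0]
    - [0.004,0,0,0,0]
    - [0.005,0,0,0,0]
    - [0.005,0,0,0,0]
    - [0.005,0,0,0,0]

```text
time_s: 42.93
tcp_pos: [0.5054, -0.2155, 0.061]
tool_rot: [-1.835, 0.643, 1.83]
force: [-4.8, 2.2, 21.2]
grip_width: -0.0001
```

move_arm:
  moves:
    - [0.001,0,0,0,0]
    - [0.001,0,0,0,0]
    - [0.001,0,0,0,0]

```text
time_s: 43.18
tcp_pos: [0.5056, -0.2155, 0.0609]
tool_rot: [-1.836, 0.643, 1.829]
force: [-7.8, 4.1, 31.1]
grip_width: 0.0001
```

move_arm:
  moves:
    - [0.001,0,0,0,0]
    - [0.001,0,0,0,0]
    - [0.001,0,0,0,0]

```text
time_s: 43.43
tcp_pos: [0.5057, -0.2156, 0.0608]
tool_rot: [-1.836, 0.643, 1.829]
force: [-11.1, 6.3, 42.8]
grip_width: -0.0001
```

At the stop (z no longer moves, force rising). Back off 1 mm and hold for over 2 s.

move_arm:
  moves:
    - [-0.001,0,0,0,0]
    - [-0.001,0,0,0,0]
    - [-0.001,0,0,0,0]
    - [-0.001,0,0,0,0]
    - [-0.001,0,0,0,0]

```text
time_s: 43.85
tcp_pos: [0.5056, -0.2155, 0.0609]
tool_rot: [-1.836, 0.643, 1.829]
force: [-7.9, 4.2, 32.1]
grip_width: 0.0004
```

move_arm:
  moves:
    - [0,0,0,0,0]
    - [0,0,0,0,0]
    - [0,0,0,0,0]
    - [0,0,0,0,0]
    - [0,0,0,0,0]

```text
time_s: 44.27
tcp_pos: [0.5056, -0.2155, 0.0609]
tool_rot: [-1.836, 0.643, 1.829]
force: [-7.9, 4.8, 31.8]
grip_width: -0.0002
```

move_arm:
  moves:
    - [0,0,0,0,0]
    - [0,0,0,0,0]
    - [0,0,0,0,0]
    - [0,0,0,0,0]
    - [0,0,0,0,0]

```text
time_s: 44.68
tcp_pos: [0.5056, -0.2155, 0.0609]
tool_rot: [-1.836, 0.643, 1.829]
force: [-7.9, 3.3, 31.4]
grip_width: 0.0002
```

move_arm:
  moves:
    - [0,0,0,0,0]
    - [0,0,0,0,0]
    - [0,0,0,0,0]
    - [0,0,0,0,0]
    - [0,0,0,0,0]

```text
time_s: 45.1
tcp_pos: [0.5056, -0.2155, 0.0609]
tool_rot: [-1.836, 0.643, 1.829]
force: [-8.2, 5.0, 31.4]
grip_width: -0.0001
```

move_arm:
  moves:
    - [0,0,0,0,0]
    - [0,0,0,0,0]
    - [0,0,0,0,0]
    - [0,0,0,0,0]
    - [0,0,0,0,0]

```text
time_s: 45.52
tcp_pos: [0.5055, -0.2155, 0.0609]
tool_rot: [-1.836, 0.643, 1.829]
force: [-7.6, 3.4, 31.0]
grip_width: 0.0003
```

move_arm:
  moves:
    - [0,0,0,0,0]
    - [0,0,0,0,0]
    - [0,0,0,0,0]
    - [0,0,0,0,0]
    - [0,0,0,0,0]

```text
time_s: 45.93
tcp_pos: [0.5056, -0.2155, 0.0609]
tool_rot: [-1.836, 0.643, 1.829]
force: [-8.4, 3.7, 31.4]
grip_width: -0.0
```

move_arm:
  moves:
    - [-0.01,0,0,0,0]
    - [-0.02,0,0,0,0]
    - [-0.03,0,0,0,0]
    - [-0.05,0,0,0,0]
    - [-0.08,0,0,0,0]

```text
time_s: 46.35
tcp_pos: [0.5032, -0.2143, 0.137]
tool_rot: [-1.828, 0.642, 1.836]
force: [-0.2, 0.2, 0.2]
grip_width: -0.0004
```

move_arm:
  moves:
    - [-0.03,0.0,0.02,0,0]
    - [-0.04,-0.02,0.05,0,0]
    - [-0.04,-0.04,0.085,0,0]
    - [-0.04,-0.06,0.12,0,0]
    - [-0.04,-0.06,0.12,0,0]

```text
time_s: 46.77
tcp_pos: [0.4454, -0.0887, 0.1781]
tool_rot: [-1.832, 0.639, 1.835]
force: [1.0, -0.7, -0.6]
grip_width: -0.0
```

Run:
```python
from h import *
info();c=shot('wrist');knobs(c);head(c);lidz(c)
t=shot('top');head(t)
cv2.imwrite('pics/w11.png',c['image'][:,:,::-1])
```

```text
t 46.7667 tcp [ 0.4454 -0.0887  0.1781] yawy -128.49 grip -0.0 F [ 1.  -0.7 -0.6] loc [-0.1037 -0.082 ]
left 1237 c [-74.4  74.1] [40.1 13.5] mean [-73.8  72.8] turn from +y cw -1.714 z 0.0769
mid 1129 c [-74.9  -0.1] [39.7 13.6] mean [-74.2  -1.3] turn from +y cw -1.712 z 0.0765
right 1067 c [-74.6 -75.5] [39.3 12.4] mean [-74.  -75.4] turn from +y cw -1.713 z 0.0771
head 3050 ((28.509965896606445, -126.19873809814453), 18.84285545349121) 0.12206982200957184
lid x -0.05 1200 0.0436
lid x -0.03 2453 0.358
lid x 0.03 733 0.0413
head 292 ((29.12859344482422, -126.67707061767578), 17.763090133666992) 0.12107057113300808
```

View pics/w11.png

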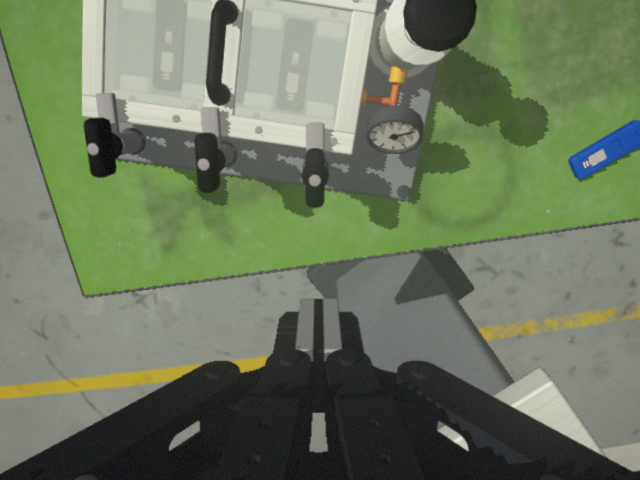

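```bash
python3 -c "
from h import *
print(finish_job())"
```

```text
the job is handed in; nothing more can be done
None
```

The leak test is set up and handed in at about 47 s of the 176 s allowed. I opened the lid, laid the three black modules in nests 1 to 3 and shut the lid. I tightened the middle bolt first, then left and right, and pressed the plunger to its stop for about 3 s before letting it rise.

**Last checks:**
- **Modules:** all three lay flat within about 1 mm of their nest centres when placed. After the lid was shut I did not measure them again; I only saw two of them through its windows.
- **Lid:** its top is about 43 mm above the bench, as it should be when shut.
- **Bolts:** all three read about 1.42 rad by camera, against the tight stop at 1.4.
- **Plunger:** its head is back up at 122 mm. While I held it down, it stopped moving and the force climbed to about 31 N.
- **Gauge:** the needle moved about half a turn, judged by eye from two pictures.
- **Bystanders:** I never came close to the dispenser or the tape roll, but I did not measure them again at the end.

**Disagreements:**
- **Reported tool position:** it lay about 40 mm beyond the real fingertips, so my first try at the lid handle closed on air above it. I corrected for this from then on.
- **Lid opening:** the open lid came to rest at about 1.57 rad instead of the 1.7 I was aiming for, because the handle slid in the grip.
- **Plunger force:** it reached about 43 N for a moment at the stop, pressed by the fingertips.

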